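# Hook the instrument's cover in, shut it and pin it

## Task

Close up the open grey instrument: pick up its loose cover by the black grip, hook the cover's thin lip under the ledge at the low end of the sloping opening while the other end is still raised, then swing that end down until the cover lies flush. Then take the pin from its stand and push it from the instrument's left side (as seen from the robot's base) through the lug on the instrument and on through the lug on the cover, until its black grip is up against the instrument's lug; let go and leave everything else on the bench where it is.

Things in the scene. Friction and masses are not known exactly. Their poses are not given: they have to be found in the camera images.
- seat (a point): Frame of the opening in the grey instrument (fixed). Origin: middle of the foot of the end wall under the ledge, on the plane where the cover's underside rests. x runs up the slope (22 degrees, rising away from the robot), y left, z out of the face. Opening: x 0 to 128, y -57.5 to 57.5, walls 8 high (z 0 to 8) at both sides and top end, flush with the shut cover.
- ledge (a point): Middle of the free edge of the ledge, at (9, 0, 11) in the seat frame, same axes. The ledge is a bar right across the low end, x 0 to 9, z 11 to 16 in the seat frame, with an 11 gap under it. Seated, the cover's lip tip is at seat x 0 to 4, z 0, and the shut cover's axes are parallel to the seat's; its weight keeps it shut.
- case: The instrument: grey wedge 160 wide, about 175 deep, low edge about 60 and high edge about 115 above the bench. Origin on the bench; the seat is at (-62, 0, 50). A battery well in the opening is lower; the cover rests on the rim around it.
- case_eye (a point): Centre of the hole in the aluminium lug fixed on the instrument's left wall near the high end: (111, 70, 23) in the seat frame, same axes. Lug 8 thick along y, 29 along x, up to z 36.5 in the seat frame; hole 17 (along x) by 15 (along z), through along y.
- cover_grip (a point): Point on the middle of the cover's black grip bar, 23 above the cover's underside. Bar 18 thick along the cover's x, 40 long along y, from 8 to 38 above the underside. Cover: grey plate 110 x 110 x 8, about 160 g, lying grip up on the bench. x points from lip to top end, y left, z out on the grip side; all the cover's points have these axes.
- cover_lip (a point): Middle of the tip of the cover's lip, on the underside: (-69, 0, -23) from cover_grip in the cover's axes. The lip is a tongue 4 thick, 104 wide, projecting 14 from the plate, flush with the underside.
- cover_top (a point): Middle of the cover's opposite (top) edge, on the underside: (55, 0, -23) from cover_grip.
- cover_eye (a point): Centre of the hole in the cover's aluminium lug, (40, 47.5, 0) from cover_grip. Lug 7 thick along y, 29 along x, up to 36.5 above the underside; hole 17 (along x) by 15 (along z), through along y. With the cover shut it lines up with case_eye, 22.5 further in (-y).
- pin_grip (a point): Centre of the pin's black square grip, 18 (x) by 34 (y) by 18 (z); a steel rod of 8 diameter projects 50 from the middle of its -y end, the last 4 thinner. About 50 g. It starts level on a fixed beige stand, its centre 39 above the bench; lift it straight up.
- stand: Fixed beige stand of the pin, base 64 x 84 x 8 high, origin on the bench under the grip's centre. The grip sits on a pedestal 12 wide (x), 28 long (y), 30 high. The rod lies in a notched cheek 30 wide (x) at y -42 to -54: notch 12 wide, its bottom 33.5 and the cheek's top 45 above the bench.
- pin_tip (a point): Tip of the pin's rod: (0, -67, 0) from pin_grip in the pin's axes.
- dish_a: Bystander, not to be disturbed: shallow clear round dish, 54 across, 18 high (mm); origin at the middle of its underside.
- dish_b: Bystander, not to be disturbed: a second such clear dish, 54 across, 18 high (mm); origin at the middle of its underside.
- cap_a: Bystander, not to be disturbed: flat white screw cap lying on the bench, 52 across, 14 high (mm); origin at the middle of its underside.
- cap_b: Bystander, not to be disturbed: a second such white cap, 52 across, 14 high (mm); origin at the middle of its underside.
- carton: Bystander, not to be disturbed: flat white box, 90 x 44 x 20 high (mm); origin at the middle of its underside.
- clamp: Bystander, not to be disturbed: beige L-shaped holder: foot 70 x 50 x 14 high with an upright block, 52 high in all (mm); origin at the middle of its underside.
- cover: The whole cover; origin at the middle of its underside, 23 below cover_grip, same axes.
- pin: The whole pin; origin 9 below pin_grip, same axes.
There are look-alikes about, which are no part of the job. What is shaped like the pin but blue or turquoise is not meant.

How it is judged (in metres and radians):
On the way, in this order (a step that is already met when the one before it is completed fails the run):
1. the cover's lip is under the ledge while its other end is still raised (cover at least 7 degrees off the face) (x of cover_lip in the frame of seat between -0.004 and 0.007 m and z of cover_lip in the frame of seat between -0.004 and 0.007 m and y of cover_lip in the frame of seat between -0.008 and 0.008 m and angle between the z axis of cover_lip and the z axis of seat, either way round above 0.12 rad and z of cover_top in the frame of seat above 0.012 m), for 0.1 s.
2. the cover is swung shut, flush in the opening, lip still under the ledge (x of cover_lip in the frame of seat between -0.004 and 0.007 m and z of cover_lip in the frame of seat between -0.004 and 0.007 m and y of cover_lip in the frame of seat between -0.008 and 0.008 m and angle between the z axis of cover_lip and the z axis of seat, either way round below 0.035 rad and z of cover_top in the frame of seat below 0.004 m), for 0.2 s.
3. the pin's rod is through both lugs (y of pin_tip in the frame of case_eye between -0.065 and -0.036 m and x of pin_tip in the frame of cover_eye between -0.012 and 0.012 m and z of pin_tip in the frame of cover_eye between -0.012 and 0.012 m and x of pin_grip in the frame of case_eye between -0.012 and 0.012 m and z of pin_grip in the frame of case_eye between -0.012 and 0.012 m), for 0.1 s.
At the end, for the whole second after the job is handed in: Cover in the opening: lip tip within 7 mm of the end wall under the ledge, sideways within 8 mm, within 2 degrees of the face, top end at most 4 mm up; pin rod through both lugs, tip at least 36 mm past the middle of the instrument's lug (grip within about 10 mm of it); all at rest (all of step 2 and all of step 3 and linear speed of each of cover, pin below 0.02 m/s); the robot touches nothing.
It fails at once if a bystander (dish, cap, carton or clamp) is pushed more than 30 mm away (distance of any of dish_a, dish_b, cap_a, cap_b, carton, clamp from where it was at the start of the episode above 0.03 m).
It also fails if it takes over 69 s, if anything falls off the work surface, if the arm or the gripper's body presses on something with over 40 N, if the wrist force passes 120 N, or if a joint passes its speed limit or range.

## Robot

A 7-joint arm with a two-finger parallel gripper is mounted at the origin on the work surface. World frame = base frame: x ahead of the robot, y to its left, z up, the work surface at z = 0. Lengths are in m, angles in degrees, forces in N, time in s.
With the tool pointing down it reaches from about 0.425 to 0.875 m from the base axis. Payload 4.7 kg.
Tool frame: the origin (TCP) lies between the finger pads; the fingertips stand 14 mm ahead of it and the grasp point (between the pads) lies 5 mm behind it (env.tip_reach is the distance from the TCP to the fingertips, in m); z points along the fingers, y is the direction in which the jaws open and shut (so a half turn about z gives the same grasp; the last joint's range is limited). The gripper opens to 87 mm and grips with 3 to 60 N. Pads are 19 mm wide; open, the fingers measure 117 mm over their backs; the gripper's body (75 mm by 190 mm) begins 51 mm behind the grasp point.
Start: joints at [0.808, 18.392, -4.016, 83.108, 1.295, 78.541, -3.26], TCP at [0.65, -0, 0.237] pointing down, gripper open.
Joint ranges: [-163.93, 163.93], [-17.29, 119.83], [-79.2, 71.16], [3.27, 140.29], [-89.18, 269.18], [5.43, 117.66], [-154.24, 154.24]. Speed limits (degrees/s): [147.25, 147.25, 180, 180, 180, 180, 180].

## Interface

Orientations are given as [roll, pitch, yaw] about the fixed x, y, z axes, in that order (R = Rz(yaw) Ry(pitch) Rx(roll)).
In Python, from cell import env gives the robot as it stands. The module is installed in compiled form; this text tells all that it offers.
- The arm moves only by the shell command python3 -m pendant 'ROWS' [FORCE]. ROWS is JSON, a list of rows, each an object of numbers: "rx", "ry", "rz": the turn, a rotation vector about the tool's x, y, z in degrees; "tx", "ty", "tz": the shift along the tool's x, y, z in mm; "jaw": the finger opening in mm, from 0 to 87. In form: [{"rx": .., "ry": .., "rz": .., "tx": .., "ty": .., "tz": .., "jaw": ..}, ...]. A call has 1 to 20 rows; each row shifts and turns the commanded pose from where the row before left it, along the tool's axes as they then stand; what a row does not reach is not made up. A row lasts 1/12 s, in which the tool goes at most 41.7 mm and 7.16 degrees, less where a joint would pass 70% of its speed; a pose out of reach is approached as far as the arm can. A call with a gripper value outside its range is refused whole. The fingers move at their own pace and stop on an object; FORCE is the grip in N (left out, the last holds). Time passes only in rows, so rows that do not move let the fingers close. It gives the time, the measured TCP pose, the force and the opening at its end, in the units of the state.
- env.get_obs(): the state, without advancing time (a new reading comes with each control period).
- env.read_camera(name): name is "scene" or "side" or "wrist"; returns a dict with "img" (384x512x3 uint8, red, green, blue), "range_z" (384x512 float32, m along the optical axis (not along the pixel's ray), 0 where there is no reading), "vertical_fov" (degrees; the focal length in pixels is half the picture's height over the tangent of half this angle, whatever the lens; pixels are square), "cx", "cy" (the principal point, pixels), "world_to_cam" (4x4, takes a point from world to camera coordinates). Camera axes: x right, y up, looking along -z (the intrinsics and any distortion apply to the point x, -y, -z); pixel columns grow to the right and rows downward; lengths in m; the calibration is good to about 2 mm. A picture is of the moment at which its call begins.
- env.sign_off(): hands the job in, once; it reports no verdict.
The state is a dict: "time_s": time; "qpos": joint angles; "joint_velocities": joint speeds; "effort": joint torques, N m; "tool_pos": TCP position; "tool_rot": TCP orientation; "force": force on the tool from outside, world axes, zero at the start; "wrist_torque": the same for the moment, N m; "grip_width": finger opening in m.
Only numpy, scipy, OpenCV 4.12 (cv2) and the standard library are available. Lean on these libraries where they do the work, as an engineer would, in place of code of your own. Each camera call takes 0.05 s, during which the arm holds its last target.

## Working session

There is one attempt and no reset: what is moved stays moved. The work goes in short steps, Python scripts to look and compute and a shell command to move; the robot and the scene stay as the last step left them, time stands still between calls to the robot, and variables do not carry over. Pictures are saved under pics/ and viewed, and the job is handed in when it is done.

```bash
mkdir -p pics; ls; cat > h.py <<'E'
import numpy as np, cv2, pickle
from cell import env
from scipy.spatial.transform import Rotation as R
def shot(n,tag):
    c=env.read_camera(n); pickle.dump(c,open(f'pics/{tag}.pkl','wb'))
    cv2.imwrite(f'pics/{tag}.png',c['img'][:,:,::-1]); return c
def load(tag): return pickle.load(open(f'pics/{tag}.pkl','rb'))
def K(c):
    f=c['img'].shape[0]/2/np.tan(np.radians(c['vertical_fov'])/2); return f,c['cx'],c['cy']
def ray(c,u,v):
    f,cx,cy=K(c); d=np.array([(u-cx)/f,-(v-cy)/f,-1.]); M=np.linalg.inv(c['world_to_cam'])
    return M[:3,3],M[:3,:3]@d
def plane(c,u,v,z):
    o,d=ray(c,u,v); return o+d*(z-o[2])/d[2]
def pt(c,u,v):
    o,d=ray(c,u,v); return o+d*c['range_z'][int(round(v)),int(round(u))]
def cloud(c):
    f,cx,cy=K(c); h,w=c['range_z'].shape; u,v=np.meshgrid(np.arange(w),np.arange(h))
    r=c['range_z']; p=np.stack([(u-cx)/f*r,-(v-cy)/f*r,-r],-1); M=np.linalg.inv(c['world_to_cam'])
    P=p@M[:3,:3].T+M[:3,3]; P[r<=0]=np.nan; return P
def proj(c,X):
    f,cx,cy=K(c); X=np.asarray(X,float); p=c['world_to_cam'][:3,:3]@X+c['world_to_cam'][:3,3]
    return cx+f*p[0]/-p[2], cy-f*p[1]/-p[2]
E
python3 - <<'E'
from h import *
for n in ['scene','side','wrist']:
    c=shot(n,n+'0'); print(n,{k:v for k,v in c.items() if k not in('img','range_z')},(c['range_z']>0).mean())
print(env.get_obs(), env.tip_reach)
E
```

```text
pics
scene {'vertical_fov': 55.72207923726355, 'cx': 251.48482066109426, 'cy': 190.74251428281798, 'world_to_cam': array([[ 0.14471732,  0.98943035, -0.00919171, -0.03798031],
       [-0.65369894,  0.10257744,  0.74977034,  0.28454416],
       [ 0.74278839, -0.10249614,  0.6616343 , -1.53059676],
       [ 0.        ,  0.        ,  0.        ,  1.        ]])} 0.9960225423177084
side {'vertical_fov': 46.762868660912716, 'cx': 262.6777584448056, 'cy': 193.78167260558857, 'world_to_cam': array([[ 0.84070477, -0.54148627,  0.00284691, -0.43368022],
       [ 0.34903993,  0.54591955,  0.76167117, -0.23231065],
       [-0.41398866, -0.6393469 ,  0.6479575 , -0.9434741 ],
       [ 0.        ,  0.        ,  0.        ,  1.        ]])} 0.9959360758463541
wrist {'vertical_fov': 70.75321604729182, 'cx': 257.07663769119586, 'cy': 194.82950063512487, 'world_to_cam': array([[ 9.99996677e-01,  4.52906925e-04, -2.53780274e-03,
        -6.49542274e-01],
       [-1.11805344e-03,  9.63235800e-01, -2.68655066e-01,
         3.34418421e-02],
       [ 2.32282671e-03,  2.68657010e-01,  9.63233105e-01,
        -3.91232241e-01],
       [ 0.00000000e+00,  0.00000000e+00,  0.00000000e+00,
         1.00000000e+00]])} 0.99554443359375
{'time_s': 0.15, 'qpos': array([ 0.80620967, 18.43176856, -4.01536512, 83.15830503,  1.29570669,
       78.53966723, -3.25938106]), 'joint_velocities': array([-0.00595628, -0.03859438,  0.03288684, -0.20898332, -0.03931938,
       -0.02076493, -0.06000018]), 'effort': array([ 2.16972071e-04, -4.91794288e+01, -4.04079035e-01, -3.12878716e+01,
       -6.39387709e-02,  4.04033612e-02,  9.90178205e-05]), 'tool_pos': array([ 6.49613615e-01, -3.29092431e-05,  2.35689514e-01]), 'tool_rot': array([-1.79915512e+02,  5.67702442e-03,  9.00037781e+01]), 'force': array([ 0.42263237,  0.51993094, -0.31183069]), 'wrist_torque': array([ 0.03091961, -0.01545501, -0.02286895]), 'grip_width': 0.0867268577361275} 0.014
```

View pics/scene0.png

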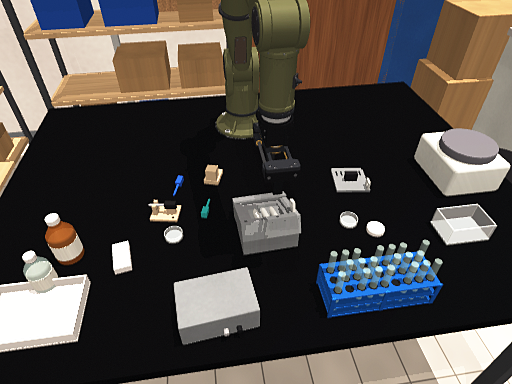

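View pics/side0.png

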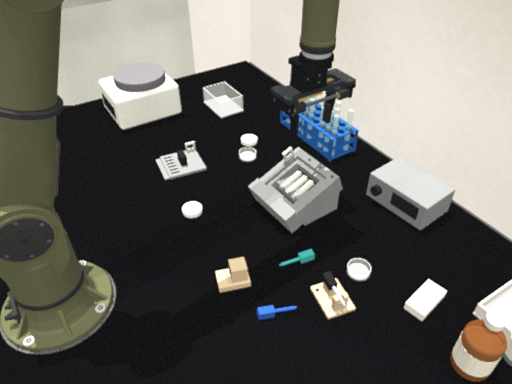

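View pics/wrist0.png

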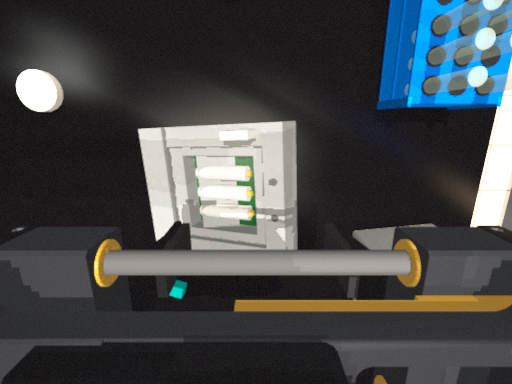

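The scene view shows the instrument at about (267,222), the cover at (350,180), and the pin stand at (166,210). The look-alikes are blue at (179,185) and turquoise at (206,208). Next I'll enlarge these areas and get their depths.

```bash
python3 - <<'E'
from h import *
def crop(tag,x0,y0,x1,y1,s):
    return cv2.resize(cv2.imread(f'pics/{tag}.png')[y0:y1,x0:x1],None,fx=s,fy=s,interpolation=cv2.INTER_CUBIC)
a=crop('side0',145,130,225,190,5);b=crop('side0',240,140,350,235,4);d=crop('side0',245,240,365,325,4)
cv2.imwrite('pics/ca.png',a);cv2.imwrite('pics/cb.png',b);cv2.imwrite('pics/cd.png',d)
cv2.imwrite('pics/ce.png',crop('scene0',140,150,310,260,4))
c=load('side0')
for nm,u,v in [('covergrip',183,157),('pingrip',329,281),('ledge',280,205),('coverplate',200,160)]: print(nm,pt(c,u,v))
E
```

```text
covergrip [0.42948353 0.29086733 0.03910991]
pingrip [ 0.49291654 -0.29174066  0.04852567]
ledge [ 0.53208406 -0.05292463  0.0629823 ]
coverplate [0.48119812 0.29128568 0.00792499]
```

View pics/ca.png

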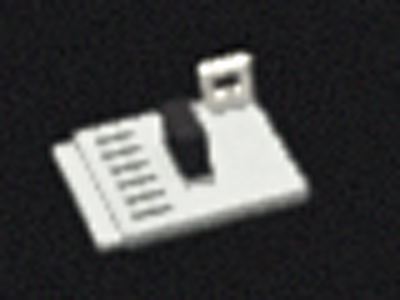

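View pics/cb.png

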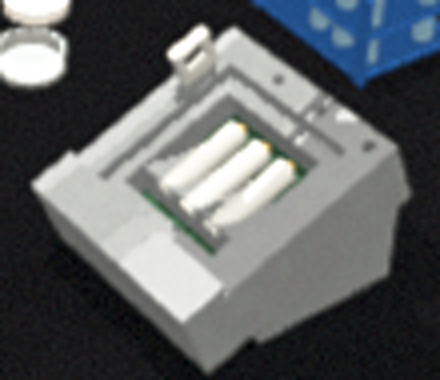

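View pics/cd.png

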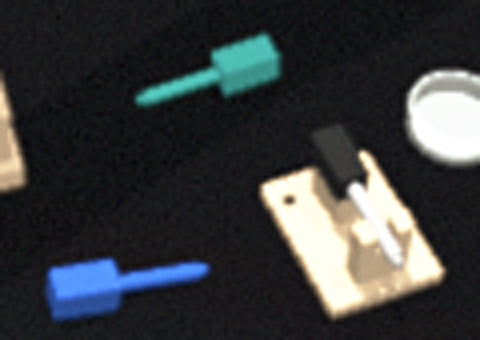

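View pics/ce.png

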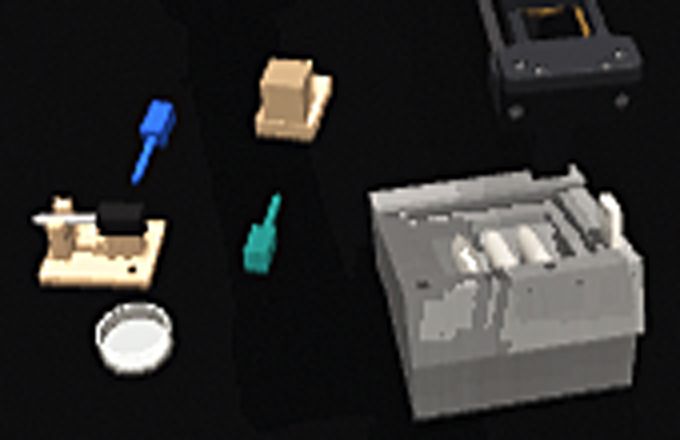

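The crops show the cover (grip at side (183,157), lip toward the robot), the open case with its ledge and lug, and three pin-shaped things. The pin with the black grip on the beige stand, at side (329,281), is the one I need. The blue and turquoise ones lie on the bench and are look-alikes. Next come the poses.

```bash
python3 - <<'E'
from h import *
np.set_printoptions(precision=4,suppress=True)
for tag in ['side0','scene0']:
    c=load(tag); P=cloud(c); im=c['img'].astype(int); mx=im.max(-1)
    print('==',tag)
    # cover
    near=(np.hypot(P[...,0]-.44,P[...,1]-.29)<.11)
    pl=near&(P[...,2]>.0055)&(P[...,2]<.012)&(mx>110)
    q=P[pl][:,:2].astype(np.float32); r=cv2.minAreaRect(q*1000); print('plate',r,len(q),np.median(P[pl][:,2]))
    al=near&(P[...,2]>.0025)&(P[...,2]<.012)&(mx>90); q=P[al][:,:2].astype(np.float32); print('plate+lip',cv2.minAreaRect(q*1000))
    g=near&(P[...,2]>.03)&(mx<90)
    q=P[g]; print('grip',len(q),q.mean(0),q[:,2].max(),cv2.minAreaRect((q[:,:2]*1000).astype(np.float32)))
    l=near&(P[...,2]>.015)&(mx>110); q=P[l]; print('lug',len(q),q.mean(0),q[:,2].max())
    # pin
    nr=(np.hypot(P[...,0]-.49,P[...,1]+.30)<.08)
    g=nr&(P[...,2]>.044)&(mx<90); q=P[g]; print('pingrip top',len(q),q.mean(0),cv2.minAreaRect((q[:,:2]*1000).astype(np.float32)))
    b=nr&(P[...,2]>.005)&(P[...,2]<.011)&(mx>120); q=P[b]; print('base',len(q),cv2.minAreaRect((q[:,:2]*1000).astype(np.float32)))
    rd=nr&(P[...,2]>.037)&(mx>110); q=P[rd]; print('rod',len(q),q.mean(0),q[:,2].max()); 
    d=q[:,:2]-q[:,:2].mean(0); u=np.linalg.svd(d)[2][0]; print(np.degrees(np.arctan2(u[1],u[0])))
    # case
    cs=(np.hypot(P[...,0]-.61,P[...,1]+.0)<.16)&(P[...,2]>.03)&(P[...,2]<.16)&(abs(P[...,1])<.13)&(mx>60)
    q=P[cs]; print('case',len(q),q.min(0),q.max(0),cv2.minAreaRect((q[:,:2]*1000).astype(np.float32)))
E
```

```text
== side0
plate ((427.585205078125, 312.3700866699219), (114.64472961425781, 121.51151275634766), 80.90913391113281) 695 0.008206172377515197
plate+lip ((427.9743957519531, 316.70867919921875), (123.05525207519531, 128.8694610595703), 80.74334716796875)
grip 61 [0.4312 0.31   0.0368] 0.04037637271545824 ((431.8854675292969, 313.2107238769531), (44.889801025390625, 16.29375457763672), 79.51781463623047)
lug 62 [0.4722 0.3471 0.0292] 0.04355441573886121
pingrip top 123 [ 0.4984 -0.2849  0.0479] ((499.423583984375, -285.0794372558594), (35.53297805786133, 19.80548667907715), 78.5036392211914)
base 589 ((486.79498291015625, -302.50079345703125), (84.7228012084961, 153.19920349121094), 78.36949920654297)
rod 160 [ 0.4907 -0.3279  0.0421] 0.0486687486477928
-107.2068852048555
case 4259 [ 0.5089 -0.0985  0.0301] [0.7017 0.0722 0.1302] ((604.083251953125, -13.097526550292969), (186.87142944335938, 164.30442810058594), 3.150817632675171)
== scene0
plate ((429.8606872558594, 312.37860107421875), (108.88263702392578, 123.03260803222656), 82.20047760009766) 514 0.008552580548127964
plate+lip ((428.8205261230469, 320.149169921875), (123.99768829345703, 127.20277404785156), 82.20047760009766)
grip 64 [0.4368 0.3119 0.0369] 0.04336103351907383 ((441.2962341308594, 327.930419921875), (75.24993133544922, 25.664480209350586), 68.00135803222656)
lug 39 [0.48   0.3509 0.0294] 0.03912986705379862
pingrip top 58 [ 0.5029 -0.2838  0.0482] ((503.0628967285156, -284.9775390625), (34.772987365722656, 20.360031127929688), 78.10260009765625)
base 265 ((471.5760803222656, -298.365478515625), (84.27143859863281, 122.95269012451172), 77.46512603759766)
rod 60 [ 0.4933 -0.3273  0.0424] 0.047436230928540435
-103.84289421991494
case 2956 [ 0.5104 -0.0965  0.0302] [0.7017 0.071  0.1331] ((605.2312622070312, -12.362442016601562), (187.5897979736328, 160.8932342529297), 2.8245325088500977)
```

```bash
python3 -m pendant '[{"tx":-30,"ty":-15,"tz":-15},{"tx":-30,"ty":-15,"tz":-15},{"tx":-15,"tz":-10},{},{},{}]'; python3 - <<'E'
from h import *
c=shot('wrist','w1'); cv2.imwrite('pics/w1b.png',cv2.resize(c['img'][:,:,::-1],(768,576),interpolation=cv2.INTER_CUBIC))
print(env.get_obs()['tool_pos'],env.get_obs()['tool_rot'])
E
```

```text
[ 6.49686310e-01 -4.36619291e-05  2.35882191e-01] [-1.79933696e+02  6.20510012e-03  9.00033404e+01]invalid input at $[0]: expected keys rx, ry, rz, tx, ty, tz, jaw
```

View pics/w1b.png

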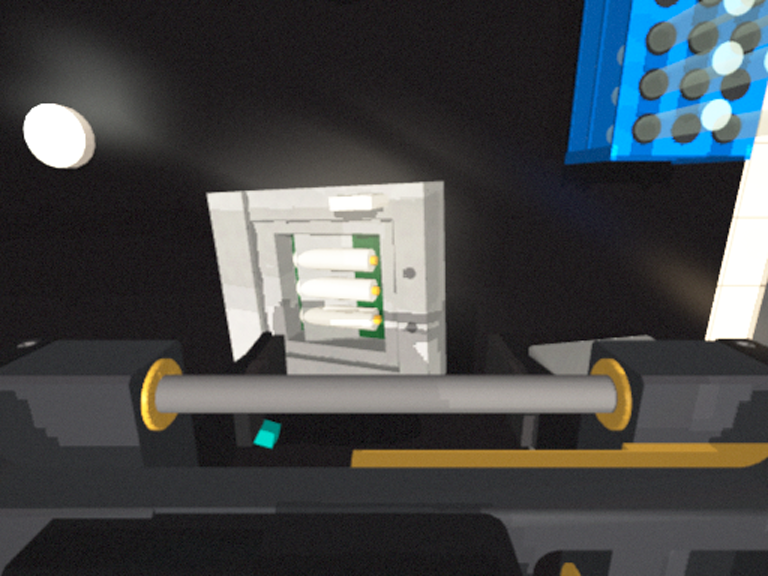

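The call was refused because every row needs all seven keys. The view still shows the case cut off by the gripper, so I'll move again.

```bash
python3 -m pendant '[{"rx":0,"ry":0,"rz":0,"tx":-30,"ty":-15,"tz":-15,"jaw":87},{"rx":0,"ry":0,"rz":0,"tx":-30,"ty":-15,"tz":-15,"jaw":87},{"rx":0,"ry":0,"rz":0,"tx":-25,"ty":0,"tz":-10,"jaw":87},{"rx":0,"ry":0,"rz":0,"tx":0,"ty":0,"tz":0,"jaw":87},{"rx":0,"ry":0,"rz":0,"tx":0,"ty":0,"tz":0,"jaw":87},{"rx":0,"ry":0,"rz":0,"tx":0,"ty":0,"tz":0,"jaw":87}]'; python3 - <<'E'
from h import *
c=shot('wrist','w1'); cv2.imwrite('pics/w1c.png',cv2.resize(c['img'][:,:,::-1],(768,576),interpolation=cv2.INTER_CUBIC))
E
```

```text
time_s: 0.7
tool_pos: [0.6199, -0.0843, 0.2761]
tool_rot: [-180.0, -0.1, 90.0]
force: [0.2, 0.0, -0.7]
grip_width: 0.0869
```

View pics/w1c.png

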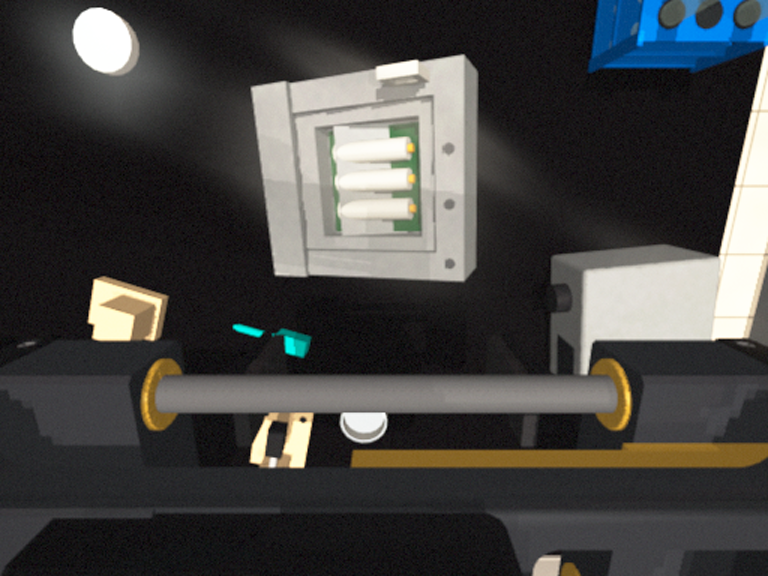

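Now the whole case shows: ledge edge at about x=295 in this picture, opening corners at about (297,115), (434,97), (434,250) and (300,250), lug at (400,72). I'll fit the face plane and the edges.

```bash
cat > casefit.py <<'E'
from h import *
np.set_printoptions(precision=4,suppress=True)
def fit(tag,yaw0=3.,pts=None):
    c=load(tag); P=cloud(c); 
    m=(P[...,2]>.05)&(np.hypot(P[...,0]-.605,P[...,1]+.013)<.14); Q=P[m]
    # seat guess
    Rg=R.from_euler('ZY',[yaw0,-22],degrees=True).as_matrix()
    # case origin guess = bbox
    s0=np.array([.61,-.013,0])+R.from_euler('Z',yaw0,degrees=True).apply([-.062,0,.05])
    L=(Q-s0)@Rg
    return c,Q,L,s0,Rg
if __name__=='__main__':
    for tag in ['w1','side0','scene0']:
        c,Q,L,s0,Rg=fit(tag)
        k=(abs(L[:,2]-.008)<.006)&(L[:,0]>.0)&(L[:,0]<.16)&(abs(L[:,1])<.085)
        h,e=np.histogram(L[(abs(L[:,1])<.085)&(L[:,0]>-.02)][:,2],bins=np.arange(-.03,.05,.002)); print(tag,list(zip((e[:-1]*1000).round(),h)))
        # ransac plane near wall
        for it in range(5):
            A=np.c_[L[k][:,:2],np.ones(k.sum())]; co=np.linalg.lstsq(A,L[k][:,2],rcond=None)[0]
            k=(abs(L[:,2]-np.c_[L[:,:2],np.ones(len(L))]@co)<.0025)&(L[:,0]>.0)&(abs(L[:,1])<.1)
        print(' slopes deg',np.degrees(co[:2]),'z at mid',co[2]+co[0]*.064,k.sum())
E
python3 casefit.py
```

```text
w1 [(np.float64(-30.0), np.int64(40)), (np.float64(-28.0), np.int64(31)), (np.float64(-26.0), np.int64(43)), (np.float64(-24.0), np.int64(47)), (np.float64(-22.0), np.int64(51)), (np.float64(-20.0), np.int64(249)), (np.float64(-18.0), np.int64(742)), (np.float64(-16.0), np.int64(190)), (np.float64(-14.0), np.int64(163)), (np.float64(-12.0), np.int64(221)), (np.float64(-10.0), np.int64(281)), (np.float64(-8.0), np.int64(336)), (np.float64(-6.0), np.int64(524)), (np.float64(-4.0), np.int64(797)), (np.float64(-2.0), np.int64(1274)), (np.float64(0.0), np.int64(1096)), (np.float64(2.0), np.int64(2740)), (np.float64(4.0), np.int64(174)), (np.float64(6.0), np.int64(165)), (np.float64(8.0), np.int64(1391)), (np.float64(10.0), np.int64(4567)), (np.float64(12.0), np.int64(179)), (np.float64(14.0), np.int64(113)), (np.float64(16.0), np.int64(539)), (np.float64(18.0), np.int64(1638)), (np.float64(20.0), np.int64(45)), (np.float64(22.0), np.int64(12)), (np.float64(24.0), np.int64(8)), (np.float64(26.0), np.int64(13)), (np.float64(28.0), np.int64(10)), (np.float64(30.0), np.int64(13)), (np.float64
[... 2425 characters left out ...]
 (np.float64(10.0), np.int64(432)), (np.float64(12.0), np.int64(41)), (np.float64(14.0), np.int64(28)), (np.float64(16.0), np.int64(44)), (np.float64(18.0), np.int64(130)), (np.float64(20.0), np.int64(25)), (np.float64(22.0), np.int64(2)), (np.float64(24.0), np.int64(5)), (np.float64(26.0), np.int64(4)), (np.float64(28.0), np.int64(1)), (np.float64(30.0), np.int64(4)), (np.float64(32.0), np.int64(3)), (np.float64(34.0), np.int64(4)), (np.float64(36.0), np.int64(1)), (np.float64(38.0), np.int64(11)), (np.float64(40.0), np.int64(4)), (np.float64(42.0), np.int64(0)), (np.float64(44.0), np.int64(0)), (np.float64(46.0), np.int64(0))]
 slopes deg [-0.1827 -0.0277] z at mid 0.011050717439428759 515
```

```bash
python3 - <<'E'
from casefit import *
for tag,zo in [('w1',.00252),('side0',.0018),('scene0',.003)]:
    c,Q,L,s0,Rg=fit(tag); L=L-[0,0,zo]
    x,y,z=L.T*1000
    def edge(sel,a,cut,sgn):  # boundary along a at which z crosses
        return None
    print(tag)
    # side walls: wall top |z-8|<2, rim |z|<2.5 in x 30..110 ; per x-bin boundary
    for name,lo,hi in [('left',40,75),('right',-75,-40)]:
        r=[]
        for xb in np.arange(25,105,4 if tag=='w1' else 10):
            s=(abs(x-xb)<(2 if tag=='w1' else 5))&(y>lo)&(y<hi)
            w=y[s&(abs(z-8)<2.)]; m=y[s&(z<5)&(z>-3)]
            if len(w) and len(m): r.append((xb,(w.min()+m.max())/2 if lo>0 else (w.max()+m.min())/2))
        r=np.array(r); p=np.polyfit(r[:,0],r[:,1],1); print(name,'y at x=64',np.polyval(p,64),'tilt deg',np.degrees(p[0]),'sd',np.std(r[:,1]-np.polyval(p,r[:,0])))
    for name,a,b in [('ledge',-5,30),('top',110,145)]:
        r=[]
        for yb in np.arange(-50,51,4 if tag=='w1' else 10):
            s=(abs(y-yb)<(2 if tag=='w1' else 5))&(x>a)&(x<b)
            if name=='ledge': w=x[s&(abs(z-16)<2.)]; m=x[s&(z<6)]; e=(w.max()+m.min())/2 if len(w) and len(m) else None
            else: w=x[s&(abs(z-8)<2.)]; m=x[s&(z<5)&(z>-3)]; e=(w.min()+m.max())/2 if len(w) and len(m) else None
            if name=='ledge' and e is not None: e=w.max()
            if e is not None: r.append((yb,e))
        r=np.array(r); p=np.polyfit(r[:,0],r[:,1],1); print(name,'x at y=0',np.polyval(p,0),'rot deg',-np.degrees(p[0]),'sd',np.std(r[:,1]-np.polyval(p,r[:,0])))
    lu=(z>34)&(z<42); print('lug top',np.median(L[lu],0)*1000,L[lu].min(0)*1000,L[lu].max(0)*1000)
    print('outer y at z~8', np.percentile(y[abs(z-8)<2],[0.5,99.5]), 'x max',np.percentile(x[abs(z-8)<2],99.5),'ledge z',np.median(z[(abs(z-16)<3)&(x<15)]),'rim z',np.median(z[(abs(z)<3)&(x>25)&(abs(y)<57)&(abs(y)>48)]))
    print(s0+Rg@[0,0,zo])
E
```

```text
w1
left y at x=64 58.940609823867135 tilt deg -0.1430122563246551 sd 0.13723153478572583
right y at x=64 -56.172446111538385 tilt deg -0.17160492339561711 sd 0.16572964096065812
ledge x at y=0 4.248356177412191 rot deg 0.012156111918429741 sd 0.2875295140618975
top x at y=0 133.87417298377343 rot deg -0.051742110110585056 sd 0.16089312205419218
lug top [106.4001  71.103   36.5646] [90.997  67.0209 34.1287] [120.3423  75.5376  38.3776]
outer y at z~8 [-78.2397  81.0304] x max 144.42612522647661 ledge z 16.017249243829646 rim z -0.01780916165001296
[ 0.5471 -0.0163  0.0523]
side0
left y at x=64 61.648421038131566 tilt deg -0.5434924951908034 sd 2.9971327660488805
right y at x=64 -57.62660901614054 tilt deg -0.6547802477534231 sd 5.174448145636812
ledge x at y=0 2.3203585049957205 rot deg -0.1188168431200104 sd 0.986320509103447
top x at y=0 124.36090974442246 rot deg 0.4387513755058791 sd 2.4334115791571844
lug top [104.4156  69.5471  37.0728] [89.7788 64.266  34.4338] [119.744   75.2375  41.7463]
outer y at z~8 [-80.2675  81.1183] x max 143.90703469143781 ledge z 16.359478269915492 rim z 0.7123997877272641
[ 0.5474 -0.0163  0.0517]
scene0
left y at x=64 58.354757465228424 tilt deg 0.6695249966884166 sd 0.32650581907232246
right y at x=64 -55.56282637255936 tilt deg -0.2264015087371885 sd 0.9421609212626607
ledge x at y=0 5.02197975147521 rot deg 0.038441864873944624 sd 0.8570609479268406
top x at y=0 133.71223204548866 rot deg 0.5325484300650991 sd 0.7312914880063981
lug top [107.5026  70.545   36.0441] [89.4578 66.2939 35.336 ] [122.0688  73.7964  37.5932]
outer y at z~8 [-79.0919  80.48  ] x max 146.82801774882003 ledge z 16.015844527421734 rim z 0.021110402478835815
[ 0.547  -0.0163  0.0528]
```

```bash
python3 -m pendant '[{"rx":0,"ry":0,"rz":0,"tx":32,"ty":-19,"tz":0,"jaw":87},{"rx":0,"ry":0,"rz":0,"tx":32,"ty":-19,"tz":0,"jaw":87},{"rx":0,"ry":0,"rz":0,"tx":32,"ty":-19,"tz":0,"jaw":87},{"rx":0,"ry":0,"rz":0,"tx":32,"ty":-19,"tz":0,"jaw":87},{"rx":0,"ry":0,"rz":0,"tx":32,"ty":-19,"tz":0,"jaw":87},{"rx":0,"ry":0,"rz":0,"tx":32,"ty":-19,"tz":0,"jaw":87},{"rx":0,"ry":0,"rz":0,"tx":32,"ty":-19,"tz":0,"jaw":87},{"rx":0,"ry":0,"rz":0,"tx":32,"ty":-19,"tz":0,"jaw":87},{"rx":0,"ry":0,"rz":0,"tx":32,"ty":-19,"tz":0,"jaw":87},{"rx":0,"ry":0,"rz":5,"tx":32,"ty":-19,"tz":0,"jaw":87},{"rx":0,"ry":0,"rz":4.5,"tx":0,"ty":0,"tz":0,"jaw":87},{"rx":0,"ry":0,"rz":0,"tx":0,"ty":0,"tz":0,"jaw":87},{"rx":0,"ry":0,"rz":0,"tx":0,"ty":0,"tz":0,"jaw":87},{"rx":0,"ry":0,"rz":0,"tx":0,"ty":0,"tz":0,"jaw":87}]'; python3 - <<'E'
from h import *
c=shot('wrist','w2'); cv2.imwrite('pics/w2b.png',cv2.resize(c['img'][:,:,::-1],(768,576),interpolation=cv2.INTER_CUBIC))
E
```

```text
time_s: 1.92
tool_pos: [0.4302, 0.2344, 0.2761]
tool_rot: [-180.0, 0.0, 80.6]
force: [-0.4, -0.6, -0.0]
grip_width: 0.0872
```

View pics/w2b.png

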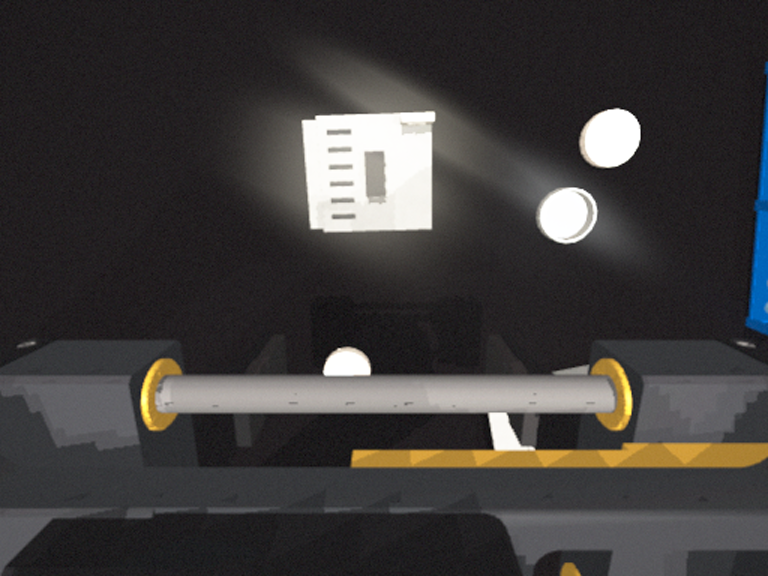

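The cover shows clean: grip at (375,176), plate about (317..433, 115..231), lip on the left, lug at (417,120). A cap at (347,360) lies to the robot's right of it.

```bash
python3 - <<'E'
from h import *
np.set_printoptions(precision=4,suppress=True)
c=load('w2'); P=cloud(c)
near=(np.hypot(P[...,0]-.44,P[...,1]-.313)<.11)
pl=near&(P[...,2]>.0062)&(P[...,2]<.011)
# yaw by minAreaRect, plate only
q=(P[pl][:,:2]*1000).astype(np.float32); print('plate',cv2.minAreaRect(q),np.median(P[pl][:,2]))
al=near&(P[...,2]>.0025)&(P[...,2]<.011); print('all',cv2.minAreaRect((P[al][:,:2]*1000).astype(np.float32)))
g=near&(P[...,2]>.034)&(P[...,2]<.045); 
# separate grip vs lug by distance
n,lab,st,ce=cv2.connectedComponentsWithStats(g.astype(np.uint8))
for i in range(1,n):
    if st[i,4]>20:
        q=P[lab==i]; print(i,st[i],np.median(q,0),cv2.minAreaRect((q[:,:2]*1000).astype(np.float32)),np.percentile(q[:,2],[5,95]))
# triangulate grip corners by colour from side0/w2 : pixel centre of dark bar
s=load('side0')
for nm,C,(u,v) in [('w2',c,(375/1.5,176/1.5))]:
    print(plane(C,u,v,.038))
E
```

```text
plate ((426.92010498046875, 314.49639892578125), (110.02373504638672, 122.22002410888672), 82.16374206542969) 0.008350863569914074
all ((438.179443359375, 313.25244140625), (190.75575256347656, 213.2898406982422), 25.234790802001953)
1 [268  74  22   7 130] [0.479  0.3549 0.0367] ((479.3750305175781, 354.9600830078125), (7.038478851318359, 28.014131546020508), 83.27259826660156) [0.0352 0.0382]
2 [243 100  14  31 410] [0.4337 0.3141 0.0384] ((433.2469482421875, 313.6506652832031), (39.586891174316406, 17.696413040161133), 80.54066467285156) [0.0371 0.0396]
[0.4334 0.3108 0.038 ]
```

```bash
python3 - <<'E'
from h import *
np.set_printoptions(precision=4,suppress=True)
c=load('w2'); f,cx,cy=K(c)
im=cv2.cvtColor(c['img'],cv2.COLOR_RGB2GRAY); P=cloud(c)
m=(im>110)
# ray-cast plate edges on plane z=.008, in cover frame guess
o,_=ray(c,0,0)
def lineedge(kind):
    pts=[]
    if kind in('R',):
        for v in range(92,148,2):
            row=m[v,200:320]; u=200+np.where(row)[0].max()+.5; pts.append(plane(c,u,v,.008)[:2])
    if kind=='B':
        for u in range(220,284,2):
            col=m[60:200,u]; v=60+np.where(col)[0].max()+.5; pts.append(plane(c,u,v,.0085)[:2])
    if kind=='L':
        for v in range(88,148,2):
            row=m[v,180:320]; u=180+np.where(row)[0].min()-.5; pts.append(plane(c,u,v,.004)[:2])
    pts=np.array(pts); vx,vy,x0,y0=cv2.fitLine((pts*1000).astype(np.float32),cv2.DIST_HUBER,0,.01,.01).ravel()
    d=pts*1000-[x0,y0]; r=d@[-vy,vx]; print(kind,np.degrees(np.arctan2(vy,vx)),(x0,y0),'sd',r.std()); return np.array([vx,vy]),np.array([x0,y0])
for k in 'RBL': lineedge(k)
yaw=-8.2; A=R.from_euler('z',yaw,degrees=True).as_matrix()[:2,:2]
print('axes',A)
for p in ([.4332,.3137],[.4794,.3550]): print(np.array(p)@A)
E
```

```text
R 80.49451 (np.float32(487.09412), np.float32(293.50748)) sd 3.138920418068283
B -7.904459 (np.float32(417.92087), np.float32(258.5747)) sd 0.4635899842525583
L 82.70334 (np.float32(362.60938), np.float32(322.37057)) sd 1.1276823045835316
axes [[ 0.9898  0.1426]
 [-0.1426  0.9898]]
[0.384  0.3723]
[0.4239 0.4197]
```

```bash
python3 -m pendant '[{"rx":0,"ry":0,"rz":-1.4,"tx":0,"ty":0,"tz":0,"jaw":87},{"rx":0,"ry":0,"rz":0,"tx":39.5,"ty":-4,"tz":0,"jaw":80},{"rx":0,"ry":0,"rz":0,"tx":39.5,"ty":-4,"tz":0,"jaw":70},{"rx":0,"ry":0,"rz":0,"tx":0,"ty":0,"tz":35,"jaw":60},{"rx":0,"ry":0,"rz":0,"tx":0,"ty":0,"tz":35,"jaw":60},{"rx":0,"ry":0,"rz":0,"tx":0,"ty":0,"tz":35,"jaw":60},{"rx":0,"ry":0,"rz":0,"tx":0,"ty":0,"tz":35,"jaw":60},{"rx":0,"ry":0,"rz":0,"tx":0,"ty":0,"tz":30,"jaw":60},{"rx":0,"ry":0,"rz":0,"tx":0,"ty":0,"tz":20,"jaw":60},{"rx":0,"ry":0,"rz":0,"tx":0,"ty":0,"tz":0,"jaw":60},{"rx":0,"ry":0,"rz":0,"tx":0,"ty":0,"tz":0,"jaw":60},{"rx":0,"ry":0,"rz":0,"tx":0,"ty":0,"tz":0,"jaw":60}]'; python3 - <<'E'
from h import *
c=shot('wrist','w3'); cv2.imwrite('pics/w3b.png',cv2.resize(c['img'][:,:,::-1],(768,576),interpolation=cv2.INTER_CUBIC))
c=shot('side','s3'); cv2.imwrite('pics/s3b.png',cv2.resize(c['img'][80:230,110:310,::-1],None,fx=4,fy=4,interpolation=cv2.INTER_CUBIC))
E
```

```text
time_s: 2.97
tool_pos: [0.4344, 0.3147, 0.088]
tool_rot: [179.9, -0.1, 81.9]
force: [-0.2, -0.6, 0.6]
grip_width: 0.0599
```

View pics/w3b.png

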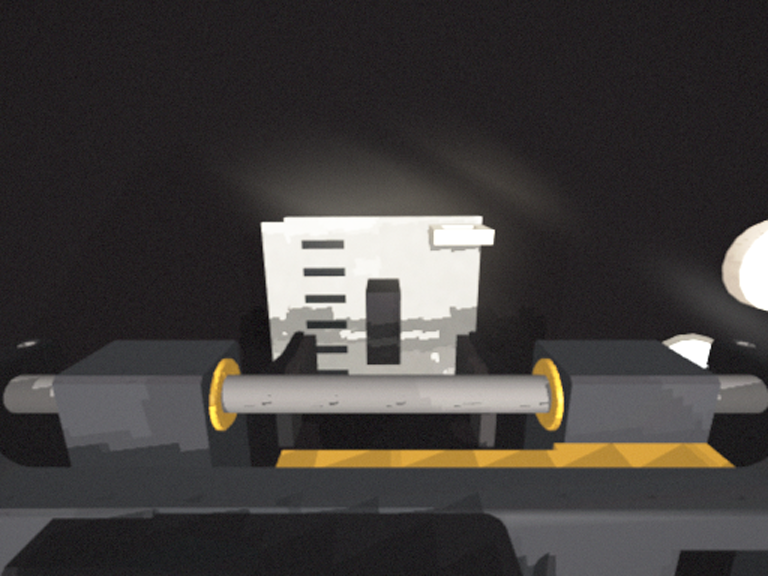

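View pics/s3b.png

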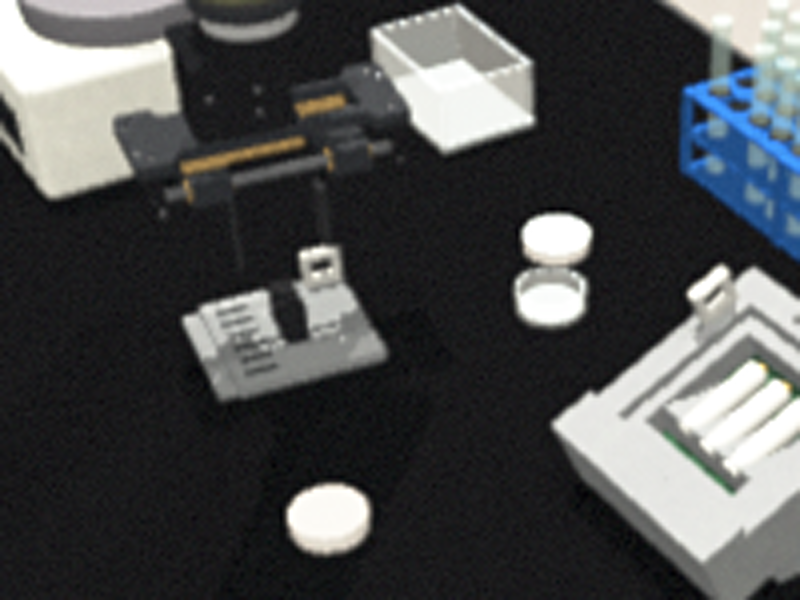

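The fingers straddle the bar, which sits between them at wrist (383,320), and the cover's edges run parallel to the picture. I'll go down and close.

```bash
python3 -m pendant '[{"rx":0,"ry":0,"rz":0,"tx":0,"ty":0,"tz":30,"jaw":50},{"rx":0,"ry":0,"rz":0,"tx":0,"ty":0,"tz":25,"jaw":40},{"rx":0,"ry":0,"rz":0,"tx":0,"ty":0,"tz":8,"jaw":35},{"rx":0,"ry":0,"rz":0,"tx":0,"ty":0,"tz":0,"jaw":30},{"rx":0,"ry":0,"rz":0,"tx":0,"ty":0,"tz":0,"jaw":10},{"rx":0,"ry":0,"rz":0,"tx":0,"ty":0,"tz":0,"jaw":10},{"rx":0,"ry":0,"rz":0,"tx":0,"ty":0,"tz":0,"jaw":10},{"rx":0,"ry":0,"rz":0,"tx":0,"ty":0,"tz":0,"jaw":10},{"rx":0,"ry":0,"rz":0,"tx":0,"ty":0,"tz":0,"jaw":10}]' 50
```

```text
time_s: 3.82
tool_pos: [0.4337, 0.3148, 0.0245]
tool_rot: [179.9, -0.0, 81.9]
force: [-0.3, -0.1, 4.9]
grip_width: 0.0177
```

```bash
python3 -m pendant '[{"rx":0,"ry":0,"rz":0,"tx":0,"ty":0,"tz":-10,"jaw":10},{"rx":0,"ry":0,"rz":0,"tx":0,"ty":0,"tz":-30,"jaw":10},{"rx":0,"ry":0,"rz":0,"tx":0,"ty":0,"tz":-40,"jaw":10},{"rx":0,"ry":0,"rz":0,"tx":0,"ty":0,"tz":-40,"jaw":10},{"rx":0,"ry":0,"rz":0,"tx":0,"ty":0,"tz":-40,"jaw":10},{"rx":0,"ry":0,"rz":0,"tx":0,"ty":0,"tz":-20,"jaw":10},{"rx":0,"ry":0,"rz":0,"tx":0,"ty":0,"tz":0,"jaw":10},{"rx":0,"ry":0,"rz":0,"tx":0,"ty":0,"tz":0,"jaw":10},{"rx":0,"ry":0,"rz":0,"tx":0,"ty":0,"tz":0,"jaw":10}]'; cat > heldcover.py <<'E'
from h import *
import sys
np.set_printoptions(precision=4,suppress=True)
tag=sys.argv[1]; c=shot('wrist',tag)
cv2.imwrite(f'pics/{tag}b.png',cv2.resize(c['img'][:,:,::-1],(768,576),interpolation=cv2.INTER_CUBIC))
ob=env.get_obs(); T=ob['tool_pos']; Rt=R.from_euler('xyz',ob['tool_rot'],degrees=True).as_matrix()
P=cloud(c); L=(P-T)@Rt*1000 # tool frame mm
z=L[...,2]
print('tool',T,ob['tool_rot'],ob['grip_width'])
# expected plate top at tool z ~ +? 
s=(abs(L[...,0])<75)&(abs(L[...,1])<90)&(L[...,0]>12)
h,e=np.histogram(z[s],bins=np.arange(-20,40,2)); print([(int(a),int(b)) for a,b in zip(e,h) if b>20])
pl=s&(z>12)&(z<24)
A=np.c_[L[pl][:,:2],np.ones(pl.sum())]
for it in range(5):
    co=np.linalg.lstsq(A,L[pl][:,2],rcond=None)[0]; pl=s&(abs(z-(L[...,0]*co[0]+L[...,1]*co[1]+co[2]))<1.5); A=np.c_[L[pl][:,:2],np.ones(pl.sum())]
print('plate plane',np.degrees(co[:2]),co[2],'y range',np.percentile(L[pl][:,1],[.3,99.7]),'x max',np.percentile(L[pl][:,0],99.7))
lg=s&(z<-5)&(z>-16)&(L[...,0]>35)&(L[...,1]>15); q=L[lg]; print('lug top',len(q),np.median(q,0),q.min(0),q.max(0))
E
python3 heldcover.py w4
```

```text
time_s: 4.57
tool_pos: [0.4324, 0.3136, 0.2023]
tool_rot: [-179.9, 0.1, 81.9]
force: [-0.1, -0.3, -1.8]
grip_width: 0.0177
tool [0.4322 0.3134 0.2017] [-179.8532    0.1411   81.9037] 0.017850295485318406
[(-16, 371), (-14, 821), (-12, 141), (-10, 71), (-8, 92), (-6, 66), (-4, 62), (-2, 59), (0, 47), (2, 63), (4, 47), (6, 120), (8, 96), (10, 80), (12, 145), (14, 7979), (16, 2131), (18, 922), (20, 302), (22, 117)]
plate plane [0.1019 0.0603] 15.420893472710809 y range [-53.6681  55.5168] x max 53.811197043839115
lug top 933 [ 46.7697  40.3389 -12.8667] [ 42.5703  26.1652 -15.2352] [50.0909 55.559  -5.0377]
```

View pics/w4b.png

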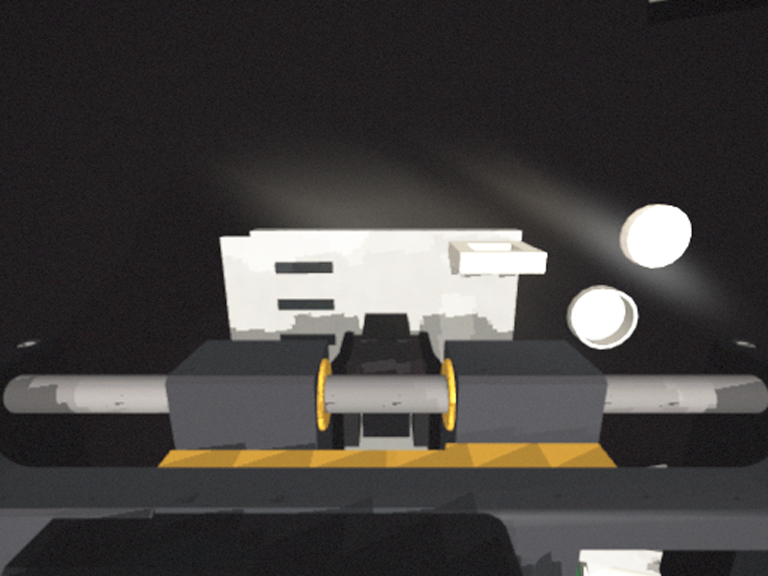

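The cover is held level: plate tilt about 0.1°, offset in the tool about (-0.9, +0.5), underside about 24 mm ahead of the TCP. Next I'll raise it, yaw it to the case and tilt it to 36°.

```bash
python3 -m pendant '[{"rx":0,"ry":0,"rz":-5.5,"tx":0,"ty":0,"tz":-30,"jaw":10},{"rx":0,"ry":0,"rz":-5.5,"tx":0,"ty":0,"tz":-30,"jaw":10},{"rx":0,"ry":0,"rz":0,"tx":-35,"ty":15,"tz":0,"jaw":10},{"rx":0,"ry":0,"rz":0,"tx":-35,"ty":15,"tz":0,"jaw":10},{"rx":0,"ry":0,"rz":0,"tx":-35,"ty":15,"tz":0,"jaw":10},{"rx":0,"ry":0,"rz":0,"tx":-35,"ty":15,"tz":0,"jaw":10},{"rx":0,"ry":0,"rz":0,"tx":-35,"ty":15,"tz":0,"jaw":10},{"rx":0,"ry":0,"rz":0,"tx":-35,"ty":15,"tz":0,"jaw":10},{"rx":0,"ry":0,"rz":0,"tx":-35,"ty":15,"tz":0,"jaw":10},{"rx":0,"ry":0,"rz":0,"tx":-35,"ty":15,"tz":0,"jaw":10},{"rx":0,"ry":0,"rz":0,"tx":-35,"ty":10,"tz":0,"jaw":10},{"rx":-6,"ry":0,"rz":0,"tx":0,"ty":0,"tz":0,"jaw":10},{"rx":-6,"ry":0,"rz":0,"tx":0,"ty":0,"tz":0,"jaw":10},{"rx":-6,"ry":0,"rz":0,"tx":0,"ty":0,"tz":0,"jaw":10},{"rx":-6,"ry":0,"rz":0,"tx":0,"ty":0,"tz":0,"jaw":10},{"rx":-6,"ry":0,"rz":0,"tx":0,"ty":0,"tz":0,"jaw":10},{"rx":-6,"ry":0,"rz":0,"tx":0,"ty":0,"tz":0,"jaw":10},{"rx":0,"ry":0,"rz":0,"tx":0,"ty":0,"tz":0,"jaw":10},{"rx":0,"ry":0,"rz":0,"tx":0,"ty":0,"tz":0,"jaw":10}]'
cat > goal.py <<'E'
# usage: goal.py delta lipx lipy lipz (mm, seat frame) -> deltas in current tool frame
from h import *
import sys
np.set_printoptions(precision=2,suppress=True)
S=np.array([.5427,-.0151,.0506]); YAW=2.9
OFF=np.array([-.0009,.0005,.024])  # cover origin in tool
Rs=R.from_euler('ZY',[YAW,-22],degrees=True).as_matrix()
Q=np.array([[0,1,0],[1,0,0],[0,0,-1.]])
def cover(T,Rt):
    Rc=Rt@Q  # cover axes in world (cols): x=tool y,y=tool x,z=-tool z
    o=T+Rt@OFF; lip=o+Rc@[-.069,0,0]; top=o+Rc@[.055,0,0]
    return Rc,lip,top
def now():
    ob=env.get_obs(); return ob,ob['tool_pos'],R.from_euler('xyz',ob['tool_rot'],degrees=True).as_matrix()
if __name__=='__main__':
    d,x,y,z=map(float,sys.argv[1:5])
    ob,T,Rt=now(); Rc,lip,top=cover(T,Rt)
    print('lip in seat',(Rs.T@(lip-S))*1000,'top',(Rs.T@(top-S))*1000,'cover rel rot(ZYX)',R.from_matrix(Rs.T@Rc).as_euler('ZYX',degrees=True),'F',ob['force'])
    Rct=Rs@R.from_euler('Y',-d,degrees=True).as_matrix(); Rtt=Rct@Q.T
    To=S+Rs@(np.array([x,y,z])/1000)-Rct@[-.069,0,0]-Rtt@OFF
    print('TCP goal',To,'rotvec in tool',R.from_matrix(Rt.T@Rtt).as_rotvec(degrees=True))
    print('shift before turning',Rt.T@(To-T)*1000,' shift if turned first',Rtt.T@(To-T)*1000)
E
python3 goal.py 14 25 0 25
```

```text
time_s: 6.2
tool_pos: [0.5764, 0.0061, 0.26]
tool_rot: [144.4, 0.0, 92.9]
force: [0.9, 0.5, -0.7]
grip_width: 0.0179
lip in seat [ 49.68  18.57 141.78] top [170.22  18.55 170.87] cover rel rot(ZYX) [ -0.01 -13.57  -0.  ] F [ 0.92  0.54 -0.73]
TCP goal [ 0.6  -0.01  0.14] rotvec in tool [-0.43  0.01 -0.01]
shift before turning [-18.56 -51.56 107.22]  shift if turned first [-18.56 -52.37 106.82]
```

```bash
python3 -m pendant '[{"rx":-0.4,"ry":0,"rz":0,"tx":-6,"ty":-17,"tz":17,"jaw":10},{"rx":0,"ry":0,"rz":0,"tx":-6,"ty":-17,"tz":25,"jaw":10},{"rx":0,"ry":0,"rz":0,"tx":-6.5,"ty":-18,"tz":25,"jaw":10},{"rx":0,"ry":0,"rz":0,"tx":0,"ty":0,"tz":25,"jaw":10},{"rx":0,"ry":0,"rz":0,"tx":0,"ty":0,"tz":10,"jaw":10},{"rx":0,"ry":0,"rz":0,"tx":0,"ty":0,"tz":0,"jaw":10},{"rx":0,"ry":0,"rz":0,"tx":0,"ty":0,"tz":0,"jaw":10},{"rx":0,"ry":0,"rz":0,"tx":0,"ty":0,"tz":0,"jaw":10}]'
python3 goal.py 14 14 0 3
python3 - <<'E'
from h import *
c=shot('side','s5'); cv2.imwrite('pics/s5b.png',cv2.resize(c['img'][110:250,210:370,::-1],None,fx=4.5,fy=4.2,interpolation=cv2.INTER_CUBIC))
c=shot('wrist','w5'); cv2.imwrite('pics/w5b.png',cv2.resize(c['img'][:,:,::-1],(768,576),interpolation=cv2.INTER_CUBIC))
E
```

```text
time_s: 6.87
tool_pos: [0.6, -0.011, 0.152]
tool_rot: [143.5, -0.0, 92.9]
force: [-0.4, -0.4, -0.9]
grip_width: 0.0175
lip in seat [30.89  0.25 32.22] top [150.97   0.28  63.16] cover rel rot(ZYX) [  0.02 -14.45   0.01] F [-0.39 -0.41 -0.86]
TCP goal [ 0.6  -0.01  0.12] rotvec in tool [ 0.45 -0.02  0.02]
shift before turning [ -0.26 -23.46  24.62]  shift if turned first [ -0.26 -23.26  24.8 ]
```

View pics/s5b.png

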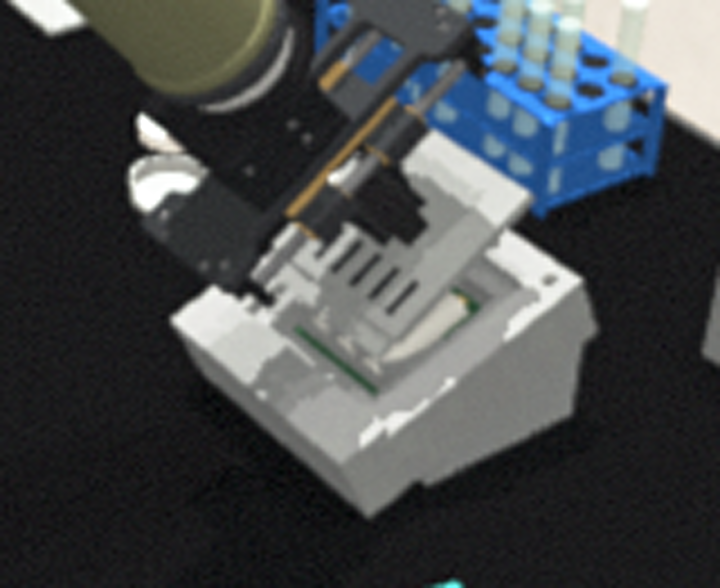

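View pics/w5b.png

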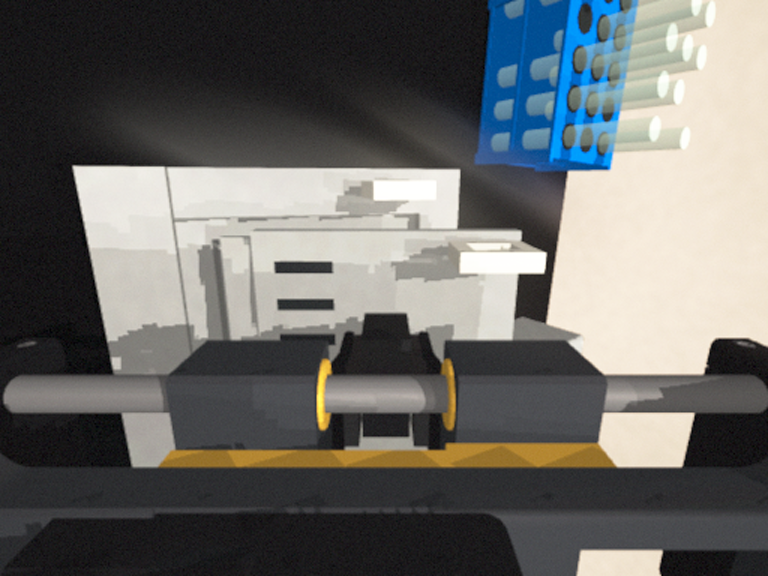

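The wrist picture shows the ledge edge at about x=170, the cover's lip at about x=222, and the parallel edges of both. In this same view I'll check the case and the cover against my estimates.

```bash
cat > chk.py <<'E'
from goal import *
tag=sys.argv[1]; c=load(tag); P=cloud(c); ob,T,Rt=now(); Rc,lip,top=cover(T,Rt)
L=((P-S)@Rs)*1000; x,y,z=L[...,0],L[...,1],L[...,2]
C=((P-lip)@Rc)*1000; a,b,d=C[...,0],C[...,1],C[...,2]
oncov=(d>-1)&(d<45)&(a>-5)&(a<140)&(b>-60)&(b<60)
ca=~oncov
k=ca&(abs(z-16)<2.5)&(x>-30)&(x<20)&(abs(y)<50)
r=[x[k&(abs(y-yb)<2)].max() for yb in range(0,50,4) if (k&(abs(y-yb)<2)).sum()>5]; print('ledge free edge x',np.median(r),'z',np.median(z[k]))
k=ca&(abs(z-8)<2.5)&(x>30)&(x<110)&(y>50)&(y<90)
print('left wall z',np.median(z[k]), 'inner y',np.median([y[k&(abs(x-xb)<2)].min() for xb in range(34,80,4) if (k&(abs(x-xb)<2)).sum()>5]),'outer',np.median([y[k&(abs(x-xb)<2)].max() for xb in range(34,80,4) if (k&(abs(x-xb)<2)).sum()>5]))
k=ca&(z>33)&(z<40)&(y>60)&(y<80)&(x>80)&(x<140); 
if k.sum()>5: print('case lug',np.median(L[k],0),L[k].min(0),L[k].max(0))
k=(d>33)&(d<40)&(b>40)&(b<58)&(a>85)&(a<130); 
if k.sum()>5: print('cover lug (want 109,47.5,36.5)',np.median(C[k],0),C[k].min(0),C[k].max(0))
k=(abs(d-8)<2)&(a>20)&(a<100)&(b>40)&(b<58); print('cover left edge b (55)',np.median([b[k&(abs(a-xb)<2)].max() for xb in range(30,90,4) if (k&(abs(a-xb)<2)).sum()>5]),'d(8)',np.median(d[k]))
k=(abs(d-4)<2)&(a>-8)&(a<12)&(b>10)&(b<50); print('lip tip a (0)',np.median([a[k&(abs(b-yb)<2)].min() for yb in range(12,50,4) if (k&(abs(b-yb)<2)).sum()>2]),'d(4)',np.median(d[k]))
E
python3 chk.py w5
```

```text
ledge free edge x 8.525545331790399 z 16.221670404829027
left wall z 8.199490444690454 inner y 57.81171615380064 outer 79.51711812324888
case lug [109.59  70.1   36.72] [95.53 65.98 33.26] [124.8   74.    38.46]
cover lug (want 109,47.5,36.5) [109.33  47.2   35.6 ] [94.74 43.18 33.04] [124.4   50.71  37.82]
cover left edge b (55) 54.501796078678744 d(8) 7.273861810063332
lip tip a (0) 0.3928765367331656 d(4) 3.3124530278421442
```

Everything agrees within 1 mm. Now I'll bring the lip down in front of the ledge.

```bash
python3 -m pendant '[{"rx":0.2,"ry":0,"rz":0,"tx":0,"ty":-8,"tz":8,"jaw":10},{"rx":0.2,"ry":0,"rz":0,"tx":0,"ty":-8,"tz":8,"jaw":10},{"rx":0,"ry":0,"rz":0,"tx":0,"ty":-7,"tz":8,"jaw":10},{"rx":0,"ry":0,"rz":0,"tx":0,"ty":0,"tz":0,"jaw":10},{"rx":0,"ry":0,"rz":0,"tx":0,"ty":0,"tz":0,"jaw":10},{"rx":0,"ry":0,"rz":0,"tx":0,"ty":0,"tz":0,"jaw":10}]'
python3 goal.py 14 3 0 3; python3 goal.py 14 14 0 3|tail -1
```

```text
time_s: 7.47
tool_pos: [0.5941, -0.0115, 0.1178]
tool_rot: [144.0, 0.0, 92.9]
force: [0.6, -0.9, -0.3]
grip_width: 0.0177
lip in seat [12.27  0.11  3.11] top [132.58   0.1   33.14] cover rel rot(ZYX) [ -0.   -14.01  -0.  ] F [ 0.55 -0.87 -0.26]
TCP goal [ 0.59 -0.01  0.11] rotvec in tool [ 0.01  0.   -0.  ]
shift before turning [-0.11 -9.01 -2.12]  shift if turned first [-0.1  -9.01 -2.12]
shift before turning [-0.1   1.66  0.54]  shift if turned first [-0.1   1.66  0.54]
```

```bash
python3 -m pendant '[{"rx":0,"ry":0,"rz":0,"tx":0,"ty":-3,"tz":-0.7,"jaw":10},{"rx":0,"ry":0,"rz":0,"tx":0,"ty":-3,"tz":-0.7,"jaw":10},{"rx":0,"ry":0,"rz":0,"tx":0,"ty":-3,"tz":-0.7,"jaw":10},{"rx":0,"ry":0,"rz":0,"tx":0,"ty":-0.5,"tz":0,"jaw":10},{"rx":0,"ry":0,"rz":0,"tx":0,"ty":0,"tz":0,"jaw":10},{"rx":0,"ry":0,"rz":0,"tx":0,"ty":0,"tz":0,"jaw":10},{"rx":0,"ry":0,"rz":0,"tx":0,"ty":0,"tz":0,"jaw":10}]'
python3 goal.py 14 2.5 0 1.5
python3 - <<'E'
from h import *
c=shot('wrist','w6'); cv2.imwrite('pics/w6b.png',cv2.resize(c['img'][:,:,::-1],(768,576),interpolation=cv2.INTER_CUBIC))
E
python3 chk.py w6
```

```text
time_s: 8.05
tool_pos: [0.5853, -0.012, 0.1141]
tool_rot: [144.0, 0.0, 92.9]
force: [-0.3, 0.7, -0.9]
grip_width: 0.0177
lip in seat [2.76 0.07 2.93] top [123.06   0.08  32.99] cover rel rot(ZYX) [  0.   -14.03  -0.01] F [-0.32  0.67 -0.89]
TCP goal [ 0.59 -0.01  0.11] rotvec in tool [0.03 0.01 0.  ]
shift before turning [-0.08 -0.59  1.36]  shift if turned first [-0.08 -0.58  1.36]
ledge free edge x -5.711150781171449 z 16.202790518194817
left wall z 8.169515686129607 inner y 57.66490180006758 outer 79.61485947359537
case lug [108.79  70.02  36.56] [95.1  65.92 33.1 ] [125.42  73.95  38.35]
cover lug (want 109,47.5,36.5) [108.85  47.2   35.78] [94.52 43.18 33.01] [123.94  50.69  37.56]
cover left edge b (55) 54.4860539474225 d(8) 7.4519793214803585
lip tip a (0) 6.248434219341831 d(4) 3.5358756208927336
```

View pics/w6b.png

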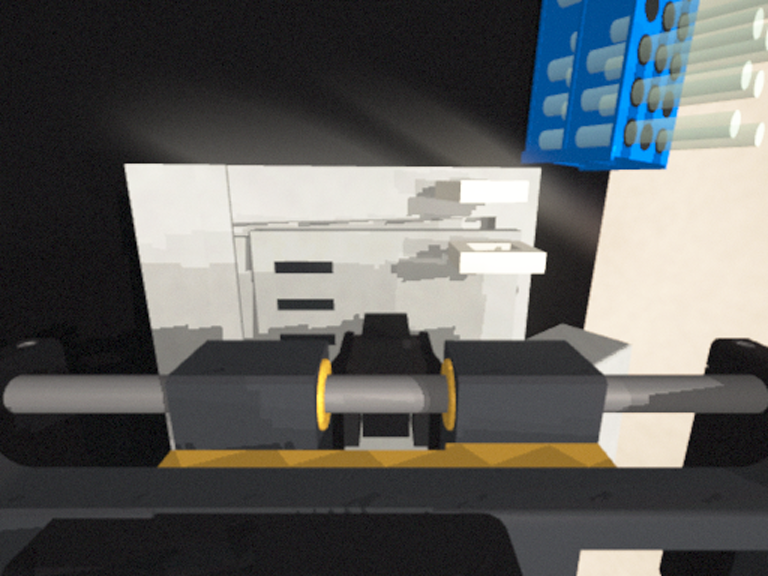

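The lip tip is now hidden beneath the ledge edge (x≈232), and forces are about 0. Step 1's pose holds: lip x 2.8, z 2.9, tilt 14°. Next, swing it down about the lip.

```bash
python3 -m pendant '[{"rx":2,"ry":0,"rz":0,"tx":0,"ty":0.75,"tz":2.7,"jaw":10},{"rx":2,"ry":0,"rz":0,"tx":0,"ty":0.75,"tz":2.7,"jaw":10},{"rx":2,"ry":0,"rz":0,"tx":0,"ty":0.75,"tz":2.7,"jaw":10},{"rx":2,"ry":0,"rz":0,"tx":0,"ty":0.75,"tz":2.7,"jaw":10},{"rx":2,"ry":0,"rz":0,"tx":0,"ty":0.75,"tz":2.5,"jaw":10},{"rx":2,"ry":0,"rz":0,"tx":0,"ty":0.75,"tz":2.5,"jaw":10},{"rx":0,"ry":0,"rz":0,"tx":0,"ty":0,"tz":0,"jaw":10},{"rx":0,"ry":0,"rz":0,"tx":0,"ty":0,"tz":0,"jaw":10},{"rx":0,"ry":0,"rz":0,"tx":0,"ty":0,"tz":0,"jaw":10}]'
python3 goal.py 0 2 0 0.7
```

```text
time_s: 8.85
tool_pos: [0.5971, -0.0113, 0.1025]
tool_rot: [155.9, 0.0, 92.9]
force: [-0.5, -0.5, -1.6]
grip_width: 0.0177
lip in seat [2.34 0.14 1.25] top [126.26   0.14   5.69] cover rel rot(ZYX) [ 0.   -2.05 -0.  ] F [-0.5  -0.52 -1.61]
TCP goal [ 0.6  -0.01  0.1 ] rotvec in tool [2.05 0.   0.  ]
shift before turning [-0.14  0.45  3.01]  shift if turned first [-0.14  0.56  2.99]
```

```bash
python3 -m pendant '[{"rx":1,"ry":0,"rz":0,"tx":0,"ty":0.2,"tz":1.4,"jaw":10},{"rx":1,"ry":0,"rz":0,"tx":0,"ty":0.2,"tz":1.4,"jaw":10},{"rx":0,"ry":0,"rz":0,"tx":0,"ty":0,"tz":0,"jaw":10},{"rx":0,"ry":0,"rz":0,"tx":0,"ty":0,"tz":0,"jaw":10},{"rx":0,"ry":0,"rz":0,"tx":0,"ty":0,"tz":0,"jaw":10}]'
python3 goal.py 0 2 0 0
python3 - <<'E'
from h import *
c=shot('wrist','w7'); cv2.imwrite('pics/w7b.png',cv2.resize(c['img'][:,:,::-1],(768,576),interpolation=cv2.INTER_CUBIC))
E
python3 chk.py w7
```

```text
time_s: 9.27
tool_pos: [0.5987, -0.0112, 0.1002]
tool_rot: [158.0, 0.0, 92.9]
force: [-0.4, 0.7, -1.3]
grip_width: 0.0182
lip in seat [2.13 0.11 0.98] top [126.13   0.11   1.02] cover rel rot(ZYX) [ 0.   -0.01 -0.  ] F [-0.36  0.68 -1.28]
TCP goal [ 0.6  -0.01  0.1 ] rotvec in tool [0.01 0.   0.  ]
shift before turning [-0.11 -0.13  1.  ]  shift if turned first [-0.11 -0.13  1.  ]
ledge free edge x -3.118846441565117 z 16.18003513423188
left wall z 8.139131144122233 inner y 60.52423069765722 outer 79.59204217946981
case lug [109.95  70.19  36.57] [95.54 66.28 33.82] [124.84  73.55  38.85]
cover lug (want 109,47.5,36.5) [109.02  47.21  35.97] [94.59 43.31 33.06] [123.95  50.7   37.67]
cover left edge b (55) 57.982377111868395 d(8) 7.5929552493655885
lip tip a (0) 3.768153053353542 d(4) 3.661543415469507
```

View pics/w7b.png

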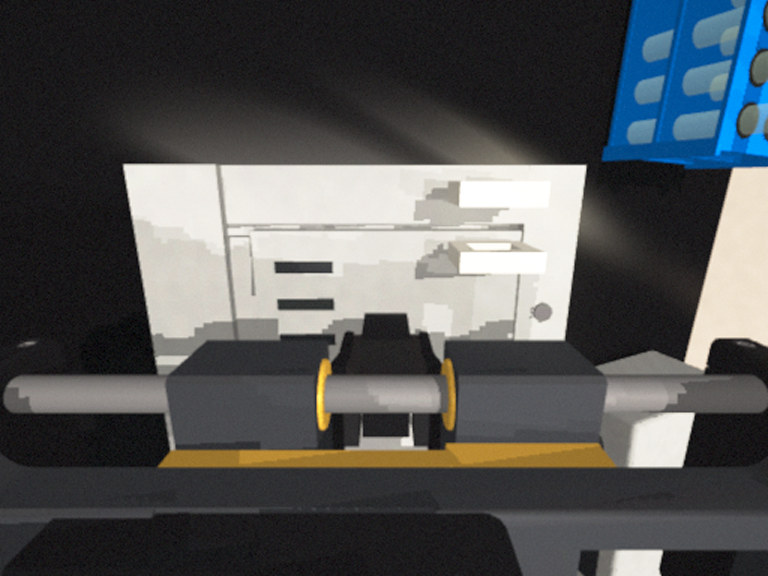

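The lugs line up (case lug x 460–550, cover lug 458–545) and the plate lies in the opening. I'll press gently until it makes contact, then release.

```bash
python3 -m pendant '[{"rx":0,"ry":0,"rz":0,"tx":0,"ty":0,"tz":0.6,"jaw":10},{"rx":0,"ry":0,"rz":0,"tx":0,"ty":0,"tz":0,"jaw":10},{"rx":0,"ry":0,"rz":0,"tx":0,"ty":0,"tz":0.5,"jaw":10},{"rx":0,"ry":0,"rz":0,"tx":0,"ty":0,"tz":0,"jaw":10},{"rx":0,"ry":0,"rz":0,"tx":0,"ty":0,"tz":0,"jaw":10}]'
python3 goal.py 0 2 0 0
```

```text
time_s: 9.73
tool_pos: [0.5988, -0.0113, 0.0997]
tool_rot: [158.0, 0.0, 92.9]
force: [-5.1, 0.0, 4.5]
grip_width: 0.0173
lip in seat [2.01 0.07 0.5 ] top [126.01   0.07   0.49] cover rel rot(ZYX) [ 0.    0.01 -0.01] F [-5.06  0.04  4.49]
TCP goal [ 0.6  -0.01  0.1 ] rotvec in tool [-0.01  0.01  0.  ]
shift before turning [-0.07 -0.02  0.5 ]  shift if turned first [-0.07 -0.02  0.5 ]
```

```bash
python3 -m pendant '[{"rx":0,"ry":0,"rz":0,"tx":0,"ty":0,"tz":0,"jaw":22},{"rx":0,"ry":0,"rz":0,"tx":0,"ty":0,"tz":0,"jaw":30},{"rx":0,"ry":0,"rz":0,"tx":0,"ty":0,"tz":0,"jaw":45},{"rx":0,"ry":0,"rz":0,"tx":0,"ty":0,"tz":0,"jaw":45},{"rx":0,"ry":0,"rz":0,"tx":0,"ty":0,"tz":-15,"jaw":45},{"rx":0,"ry":0,"rz":0,"tx":0,"ty":0,"tz":-35,"jaw":45},{"rx":0,"ry":0,"rz":0,"tx":0,"ty":0,"tz":-40,"jaw":45},{"rx":0,"ry":0,"rz":0,"tx":0,"ty":0,"tz":-40,"jaw":45},{"rx":0,"ry":0,"rz":0,"tx":-40,"ty":0,"tz":0,"jaw":45},{"rx":0,"ry":0,"rz":0,"tx":-30,"ty":0,"tz":0,"jaw":45},{"rx":0,"ry":0,"rz":0,"tx":0,"ty":0,"tz":0,"jaw":45},{"rx":0,"ry":0,"rz":0,"tx":0,"ty":0,"tz":0,"jaw":45}]'
cat > shut.py <<'E'
from goal import *
tag=sys.argv[1]; c=shot('wrist',tag); cv2.imwrite(f'pics/{tag}b.png',cv2.resize(c['img'][:,:,::-1],(768,576),interpolation=cv2.INTER_CUBIC))
P=cloud(c); L=((P-S)@Rs)*1000; x,y,z=L[...,0],L[...,1],L[...,2]
for nm,k in [('cover low',(x>25)&(x<40)&(abs(y)<45)&(abs(z-8)<6)),('cover high',(x>100)&(x<120)&(abs(y)<40)&(abs(z-8)<6)),('wall L',(x>20)&(x<90)&(y>62)&(y<76)&(abs(z-8)<6)),('wall R',(x>20)&(x<90)&(y<-62)&(y>-76)&(abs(z-8)<6)),('ledge',(x>-5)&(x<6)&(abs(y)<45)&(abs(z-16)<6)),('top wall',(x>131)&(x<139)&(abs(y)<45)&(abs(z-8)<6))]:
    print(nm,k.sum(),np.median(z[k]) if k.any() else None)
for nm,y0,y1 in [('case lug',62,80),('cover lug',38,56)]:
    k=(z>33)&(z<40)&(y>y0)&(y<y1)&(x>85)&(x<140)
    if k.any(): print(nm,k.sum(),np.median(L[k],0),np.percentile(L[k],[1,99],axis=0).ravel())
E
python3 shut.py w8
```

```text
time_s: 10.73
tool_pos: [0.5538, -0.0857, 0.22]
tool_rot: [158.0, -0.0, 92.7]
force: [-0.3, -0.1, -0.4]
grip_width: 0.0451
cover low 1264 8.23769453262478
cover high 1505 8.05465901235214
wall L 1121 8.133640246734412
wall R 748 8.125096935660787
ledge 987 16.17028148640998
top wall 679 8.127551806530468
case lug 379 [110.25  69.84  36.56] [ 96.14  65.73  33.29 124.25  74.09  38.17]
cover lug 290 [111.15  46.64  36.46] [ 96.8   43.53  33.41 125.69  50.07  37.92]
```

View pics/w8b.png

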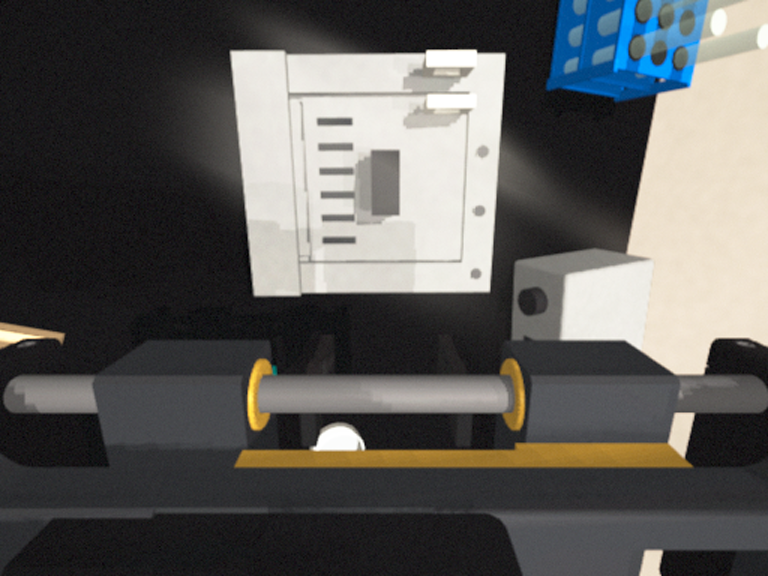

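The cover lies flush: 8.1 ± 0.1 mm over the seat, the same as the walls. The lugs are 0.9 mm apart along x. Now to the pin stand.

```bash
python3 -m pendant '[{"rx":5.5,"ry":0,"rz":0,"tx":0,"ty":0,"tz":-15,"jaw":60},{"rx":5.5,"ry":0,"rz":0,"tx":0,"ty":0,"tz":-15,"jaw":60},{"rx":5.5,"ry":0,"rz":0,"tx":0,"ty":0,"tz":0,"jaw":60},{"rx":5.5,"ry":0,"rz":0,"tx":0,"ty":0,"tz":0,"jaw":60},{"rx":0,"ry":0,"rz":0,"tx":-34,"ty":-10,"tz":0,"jaw":60},{"rx":0,"ry":0,"rz":0,"tx":-34,"ty":-10,"tz":0,"jaw":60},{"rx":0,"ry":0,"rz":0,"tx":-34,"ty":-10,"tz":0,"jaw":60},{"rx":0,"ry":0,"rz":0,"tx":-34,"ty":-10,"tz":0,"jaw":60},{"rx":0,"ry":0,"rz":0,"tx":-34,"ty":-10,"tz":0,"jaw":60},{"rx":0,"ry":0,"rz":0,"tx":-34,"ty":-10,"tz":0,"jaw":60},{"rx":0,"ry":0,"rz":0,"tx":-34,"ty":-10,"tz":0,"jaw":60},{"rx":0,"ry":0,"rz":0,"tx":-34,"ty":-10,"tz":0,"jaw":60},{"rx":0,"ry":0,"rz":5,"tx":0,"ty":0,"tz":0,"jaw":60},{"rx":0,"ry":0,"rz":5,"tx":0,"ty":0,"tz":0,"jaw":60},{"rx":0,"ry":0,"rz":4.5,"tx":0,"ty":0,"tz":0,"jaw":60},{"rx":0,"ry":0,"rz":0,"tx":0,"ty":0,"tz":0,"jaw":60},{"rx":0,"ry":0,"rz":0,"tx":0,"ty":0,"tz":0,"jaw":60},{"rx":0,"ry":0,"rz":0,"tx":0,"ty":0,"tz":0,"jaw":60}]'
python3 - <<'E'
from h import *
c=shot('wrist','w9'); cv2.imwrite('pics/w9b.png',cv2.resize(c['img'][:,:,::-1],(768,576),interpolation=cv2.INTER_CUBIC))
E
```

```text
time_s: 12.28
tool_pos: [0.4785, -0.3587, 0.2476]
tool_rot: [-180.0, -0.0, 78.6]
force: [-0.8, -0.9, -1.6]
grip_width: 0.06
```

View pics/w9b.png

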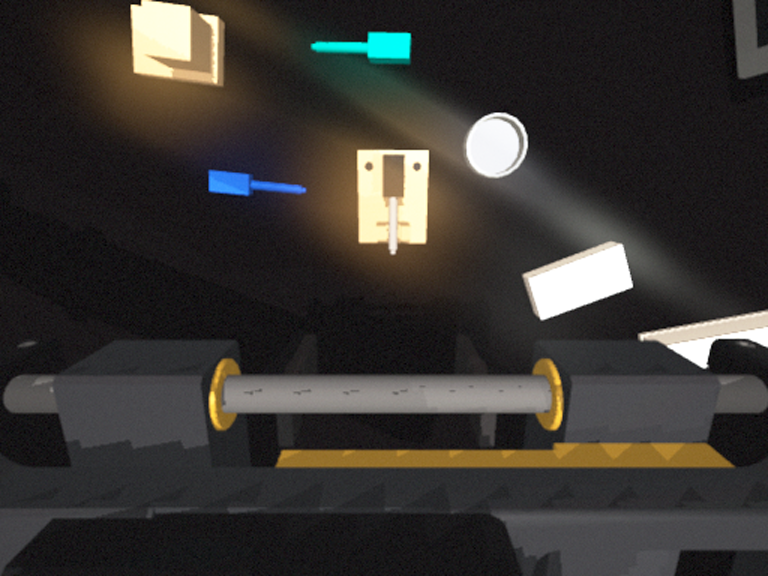

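The black-gripped pin lies on the beige stand, grip at (393,176) and tip at (393,253). The blue pin at (230,183) and the turquoise one at (388,46) lie loose on the bench, so neither is the one meant. Now measure it, with an enlarged crop as confirmation.

```bash
python3 - <<'E'
from h import *
np.set_printoptions(precision=4,suppress=True)
c=load('w9'); cv2.imwrite('pics/w9c.png',cv2.resize(c['img'][80:190,200:360,::-1],None,fx=4.5,fy=4.5,interpolation=cv2.INTER_CUBIC))
P=cloud(c); im=c['img'].astype(int); mx=im.max(-1)
nr=(np.hypot(P[...,0]-.498,P[...,1]+.287)<.05)
g=nr&(P[...,2]>.042)&(mx<110); q=P[g]; print('grip top',len(q),q.mean(0),np.median(q[:,2]),cv2.minAreaRect((q[:,:2]*1000).astype(np.float32)))
nr=(np.hypot(P[...,0]-.49,P[...,1]+.33)<.04)
g=nr&(P[...,2]>.038)&(mx>110)&(P[...,2]<.046); q=P[g]; print('rod',len(q),q.mean(0),np.percentile(q[:,2],[50,95]))
# tip ray on z=.039, grip ray on .048
t=plane(c,393/1.5,252/1.5,.041);gg=plane(c,393/1.5,175/1.5,.048); print(t,gg, np.degrees(np.arctan2(*(gg-t)[[1,0]])),np.linalg.norm((gg-t)[:2]))
# two-view height: side grip top centroid ray vs wrist
s=load('side0'); o1,d1=ray(c,393/1.5,175/1.5); 
Ps=cloud(s); ms=(np.hypot(Ps[...,0]-.498,Ps[...,1]+.287)<.03)&(Ps[...,2]>.044)&(s['img'].max(-1)<90)
v,u=np.nonzero(ms); o2,d2=ray(s,u.mean(),v.mean())
A=np.c_[d1,-d2]; k=np.linalg.lstsq(A,o2-o1,rcond=None)[0]; print('triangulated',o1+d1*k[0],o2+d2*k[1])
E
```

```text
grip top 8982 [ 0.4903 -0.3337  0.3453] 0.34879276534999326 ((492.7075500488281, -330.82373046875), (11.702764511108398, 63.445899963378906), 83.45185089111328)
rod 331 [ 0.4919 -0.3266  0.0426] [0.0423 0.0458]
[ 0.4876 -0.3491  0.041 ] [ 0.5    -0.2849  0.048 ] 79.01764816368477 0.06539037378509215
triangulated [ 0.5    -0.2849  0.0464] [ 0.4993 -0.2841  0.0464]
```

View pics/w9c.png

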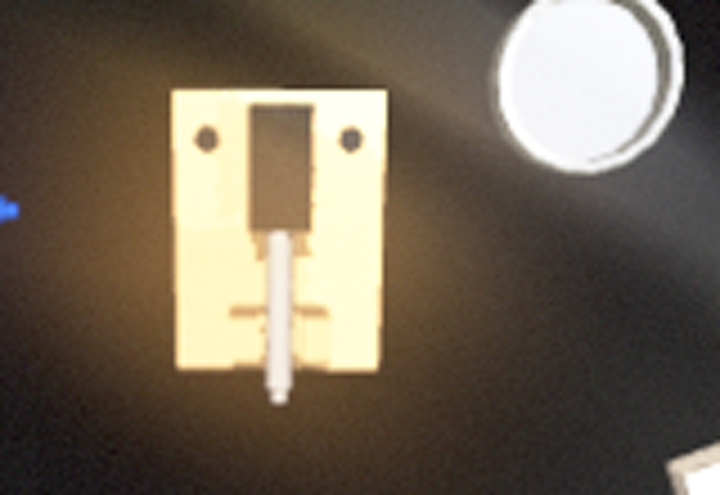

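Target: grip top at (0.500, -0.285, 0.048). Triangulation puts it at 0.046–0.048, so it agrees with the text's 48 mm. I'll grasp 4 mm toward the rear of the grip.

```bash
python3 -m pendant '[{"rx":0,"ry":0,"rz":0,"tx":40,"ty":3,"tz":0,"jaw":50},{"rx":0,"ry":0,"rz":0,"tx":40.5,"ty":3.5,"tz":0,"jaw":40},{"rx":0,"ry":0,"rz":0,"tx":0,"ty":0,"tz":35,"jaw":40},{"rx":0,"ry":0,"rz":0,"tx":0,"ty":0,"tz":35,"jaw":40},{"rx":0,"ry":0,"rz":0,"tx":0,"ty":0,"tz":35,"jaw":40},{"rx":0,"ry":0,"rz":0,"tx":0,"ty":0,"tz":35,"jaw":40},{"rx":0,"ry":0,"rz":0,"tx":0,"ty":0,"tz":15,"jaw":40},{"rx":0,"ry":0,"rz":0,"tx":0,"ty":0,"tz":0,"jaw":40},{"rx":0,"ry":0,"rz":0,"tx":0,"ty":0,"tz":0,"jaw":40},{"rx":0,"ry":0,"rz":0,"tx":0,"ty":0,"tz":0,"jaw":40}]'
python3 - <<'E'
from h import *
c=shot('wrist','w10'); cv2.imwrite('pics/w10b.png',cv2.resize(c['img'][:,:,::-1],(768,576),interpolation=cv2.INTER_CUBIC))
c=shot('side','s10'); cv2.imwrite('pics/s10b.png',cv2.resize(c['img'][200:340,240:400,::-1],None,fx=4,fy=4,interpolation=cv2.INTER_CUBIC))
E
```

```text
time_s: 13.17
tool_pos: [0.5017, -0.2828, 0.0947]
tool_rot: [179.8, 0.0, 78.4]
force: [0.0, 0.3, -0.4]
grip_width: 0.0398
```

View pics/w10b.png

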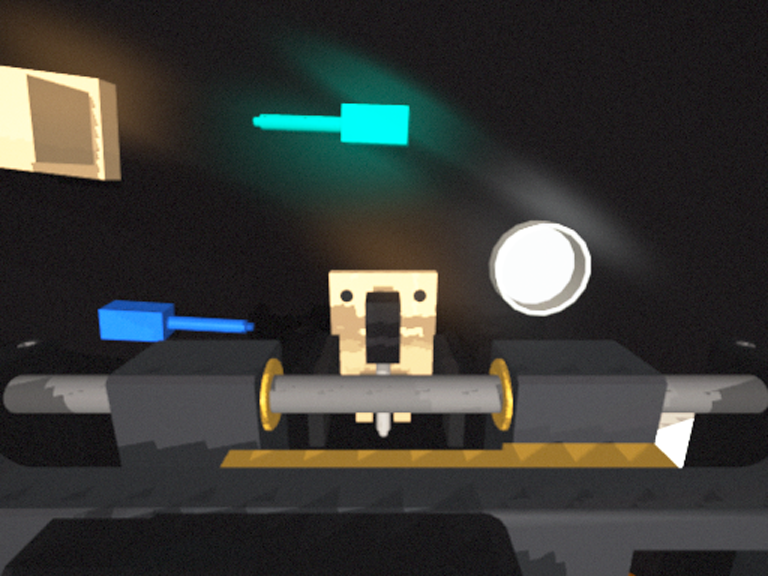

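View pics/s10b.png

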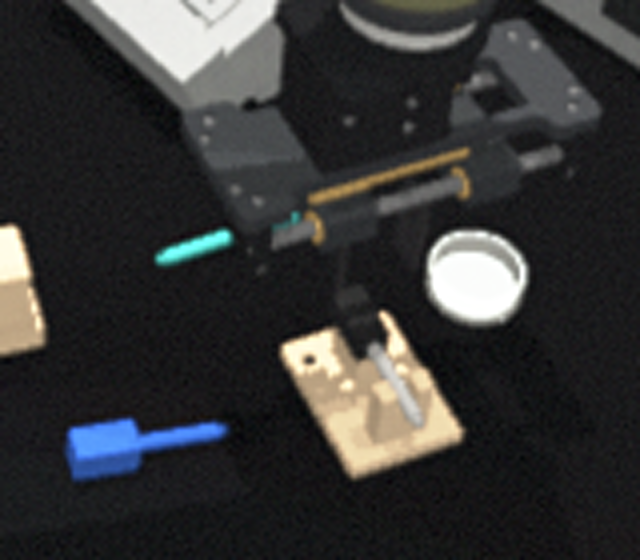

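The grip is between the fingers (bar at (383,328), fingers at about 325 and 445). Go down and grasp.

```bash
python3 -m pendant '[{"rx":0,"ry":0,"rz":0,"tx":0.5,"ty":0,"tz":25,"jaw":40},{"rx":0,"ry":0,"rz":0,"tx":0,"ty":0,"tz":25,"jaw":40},{"rx":0,"ry":0,"rz":0,"tx":0,"ty":0,"tz":8,"jaw":35},{"rx":0,"ry":0,"rz":0,"tx":0,"ty":0,"tz":0,"jaw":30},{"rx":0,"ry":0,"rz":0,"tx":0,"ty":0,"tz":0,"jaw":10},{"rx":0,"ry":0,"rz":0,"tx":0,"ty":0,"tz":0,"jaw":10},{"rx":0,"ry":0,"rz":0,"tx":0,"ty":0,"tz":0,"jaw":10},{"rx":0,"ry":0,"rz":0,"tx":0,"ty":0,"tz":0,"jaw":10},{"rx":0,"ry":0,"rz":0,"tx":0,"ty":0,"tz":0,"jaw":10}]' 30; python3 -m pendant '[{"rx":0,"ry":0,"rz":0,"tx":0,"ty":0,"tz":-10,"jaw":10},{"rx":0,"ry":0,"rz":0,"tx":0,"ty":0,"tz":-30,"jaw":10},{"rx":0,"ry":0,"rz":0,"tx":0,"ty":0,"tz":-40,"jaw":10},{"rx":0,"ry":0,"rz":0,"tx":0,"ty":0,"tz":-40,"jaw":10},{"rx":0,"ry":0,"rz":0,"tx":0,"ty":0,"tz":-40,"jaw":10},{"rx":0,"ry":0,"rz":0,"tx":0,"ty":0,"tz":-40,"jaw":10},{"rx":0,"ry":0,"rz":0,"tx":0,"ty":0,"tz":0,"jaw":10},{"rx":0,"ry":0,"rz":0,"tx":0,"ty":0,"tz":0,"jaw":10},{"rx":0,"ry":0,"rz":0,"tx":0,"ty":0,"tz":0,"jaw":10}]'
python3 - <<'E'
from h import *
for n in ('wrist','side'):
    c=shot(n,n+'11')
    cv2.imwrite(f'pics/{n}11b.png',cv2.resize(c['img'][:,:,::-1],(768,576),interpolation=cv2.INTER_CUBIC))
shot('scene','scene11')
E
```

```text
time_s: 14.02
tool_pos: [0.5018, -0.2824, 0.0366]
tool_rot: [179.8, 0.0, 78.4]
force: [-0.8, -1.0, 6.0]
grip_width: 0.0176
time_s: 14.77
tool_pos: [0.5001, -0.2815, 0.2349]
tool_rot: [-180.0, -0.0, 78.4]
force: [-1.0, 0.6, -1.2]
grip_width: 0.0178
```

View pics/wrist11b.png

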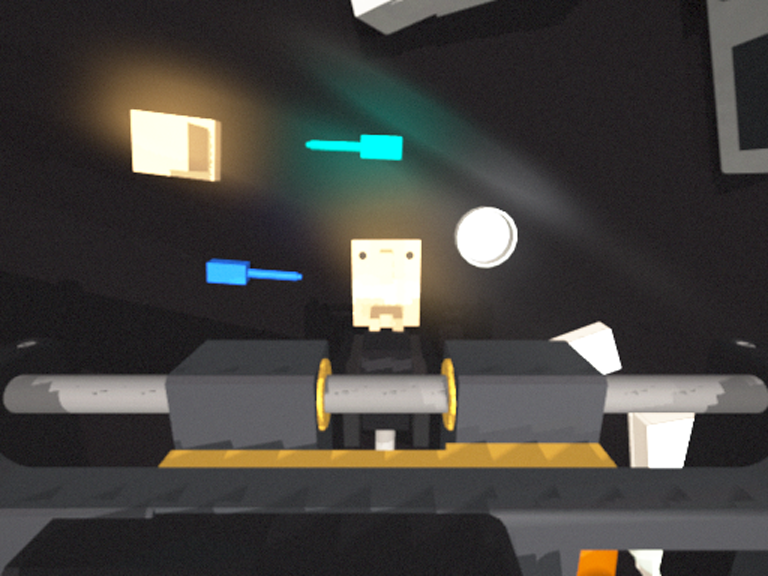

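View pics/side11b.png

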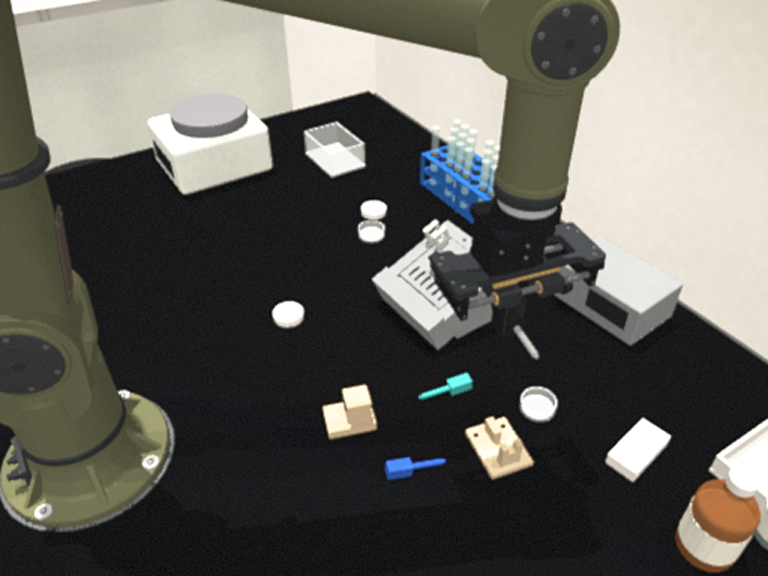

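The pin is held with the rod out. I'll measure the rod's direction and the tip in the tool frame.

```bash
cat > rod.py <<'E'
from h import *
import sys
np.set_printoptions(precision=2,suppress=True)
ob=env.get_obs(); T=ob['tool_pos']; Rt=R.from_euler('xyz',ob['tool_rot'],degrees=True).as_matrix()
print(T*1000,ob['tool_rot'])
for tag in sys.argv[1:]:
    c=load(tag); P=cloud(c); L=(P-T)@Rt*1000; mx=c['img'].max(-1)
    k=(L[...,0]<-18)&(L[...,0]>-90)&(abs(L[...,1])<16)&(abs(L[...,2])<20)&(mx>70)
    q=L[k]; print(tag,len(q))
    if len(q)<5: continue
    px=np.polyfit(q[:,0],q[:,1],1); pz=np.polyfit(q[:,0],q[:,2],1)
    print(' y slope deg',np.degrees(px[0]),'y@-45',np.polyval(px,-45),' z slope',np.degrees(pz[0]),'z@-45',np.polyval(pz,-45),'xmin',np.percentile(q[:,0],[0,3]),'xmax',q[:,0].max())
E
python3 rod.py side11 scene11 wrist11
```

```text
[ 499.58 -281.18  233.11] [-179.8    -0.04   78.4 ]
side11 115
 y slope deg 0.32807271393449094 y@-45 -1.6410192210680612  z slope -3.732499216621422 z@-45 -3.9254074580295892 xmin [-70.75 -68.87] xmax -19.12515519833544
scene11 0
wrist11 174
 y slope deg 1.7006487397337997 y@-45 0.5802966542123766  z slope -11.18566128337704 z@-45 -3.9316246387582634 xmin [-35.48 -33.79] xmax -20.13237304374368
```

```bash
cat > pg.py <<'E'
from goal import *
# pin: tip in tool frame
TIP=np.array([-.0707,0,-.0015])
EYE=np.array([.1107,.070,.023])
def rep(tipy,dz=0.,dx=0.):
    ob,T,Rt=now()
    tip=T+Rt@TIP; g=T+Rt@(TIP+[.067,0,-.0005])
    print('tip rel eye',(Rs.T@(tip-S)-EYE)*1000,'grip rel eye',(Rs.T@(g-S)-EYE)*1000,'F',ob['force'],'tq',ob['wrist_torque'],'w',ob['grip_width'])
    Rz=R.from_euler('z',YAW+90,degrees=True).as_matrix(); Rg=Rz@np.diag([1,-1,-1.])
    tw=S+Rs@(EYE+[0,tipy/1000,0])+np.array([dx/1000,0,dz/1000])
    To=tw-Rg@TIP
    print('TCP goal',To,'now',T,'rot',R.from_matrix(Rt.T@Rg).as_rotvec(degrees=True))
    print('shift before turning',Rt.T@(To-T)*1000,'turned first',Rg.T@(To-T)*1000)
if __name__=='__main__': rep(*map(float,sys.argv[1:]))
E
python3 pg.py 22
```

```text
tip rel eye [-110.61 -402.01  175.36] grip rel eye [ -94.85 -337.14  169.59] F [ 0.36 -0.31 -0.46] tq [-0.01 -0.02 -0.03] w 0.01780117468540635
TCP goal [0.63 0.15 0.11] now [ 0.5  -0.28  0.23] rot [ -0.19  -0.07 -14.5 ]
shift before turning [450.28  39.46 121.43] turned first [426.25 150.55 121.22]
```

```bash
python3 -m pendant '[{"rx":0,"ry":0,"rz":-5,"tx":0,"ty":0,"tz":-25,"jaw":10},{"rx":0,"ry":0,"rz":-5,"tx":0,"ty":0,"tz":-20,"jaw":10},{"rx":0,"ry":0,"rz":-4.5,"tx":0,"ty":0,"tz":0,"jaw":10},{"rx":0,"ry":0,"rz":0,"tx":36,"ty":12.5,"tz":0,"jaw":10},{"rx":0,"ry":0,"rz":0,"tx":36,"ty":12.5,"tz":0,"jaw":10},{"rx":0,"ry":0,"rz":0,"tx":36,"ty":12.5,"tz":0,"jaw":10},{"rx":0,"ry":0,"rz":0,"tx":36,"ty":12.5,"tz":0,"jaw":10},{"rx":0,"ry":0,"rz":0,"tx":36,"ty":12.5,"tz":0,"jaw":10},{"rx":0,"ry":0,"rz":0,"tx":36,"ty":12.5,"tz":0,"jaw":10},{"rx":0,"ry":0,"rz":0,"tx":36,"ty":12.5,"tz":0,"jaw":10},{"rx":0,"ry":0,"rz":0,"tx":36,"ty":12.5,"tz":0,"jaw":10},{"rx":0,"ry":0,"rz":0,"tx":36,"ty":12.5,"tz":0,"jaw":10},{"rx":0,"ry":0,"rz":0,"tx":36,"ty":12.5,"tz":0,"jaw":10},{"rx":0,"ry":0,"rz":0,"tx":36,"ty":12.5,"tz":0,"jaw":10},{"rx":0,"ry":0,"rz":0,"tx":36,"ty":12.5,"tz":0,"jaw":10},{"rx":0,"ry":0,"rz":0,"tx":0,"ty":0,"tz":0,"jaw":10},{"rx":0,"ry":0,"rz":0,"tx":0,"ty":0,"tz":0,"jaw":10},{"rx":0,"ry":0,"rz":0,"tx":0,"ty":0,"tz":0,"jaw":10}]'
python3 pg.py 22
```

```text
time_s: 16.42
tool_pos: [0.628, 0.1567, 0.2782]
tool_rot: [-179.8, 0.1, 92.9]
force: [0.3, -1.1, -0.7]
grip_width: 0.0177
tip rel eye [ 62.28  26.61 154.34] grip rel eye [ 62.42  93.61 154.72] F [ 0.3  -1.12 -0.71] tq [-0.01 -0.01  0.01] w 0.01768894261297385
TCP goal [0.63 0.15 0.11] now [0.63 0.16 0.28] rot [-0.16  0.09  0.01]
shift before turning [ -4.35   0.57 166.34] turned first [ -4.61   0.09 166.33]
```

```bash
python3 -m pendant '[{"rx":0,"ry":0,"rz":0,"tx":2,"ty":0,"tz":35,"jaw":10},{"rx":0,"ry":0,"rz":0,"tx":0,"ty":0,"tz":35,"jaw":10},{"rx":0,"ry":0,"rz":0,"tx":0,"ty":0,"tz":35,"jaw":10},{"rx":0,"ry":0,"rz":0,"tx":0,"ty":0,"tz":30,"jaw":10},{"rx":0,"ry":0,"rz":0,"tx":0,"ty":0,"tz":15,"jaw":10},{"rx":0,"ry":0,"rz":0,"tx":0,"ty":0,"tz":0,"jaw":10},{"rx":0,"ry":0,"rz":0,"tx":0,"ty":0,"tz":0,"jaw":10},{"rx":0,"ry":0,"rz":0,"tx":0,"ty":0,"tz":0,"jaw":10}]'
python3 pg.py 22
python3 - <<'E'
from h import *
for n,b in (('wrist',(0,384,0,512)),('side',(100,260,180,360)),('scene',(130,280,190,390))):
    c=shot(n,n+'12'); i=c['img'][b[0]:b[1],b[2]:b[3],::-1]; s=min(780/i.shape[1],590/i.shape[0])
    cv2.imwrite(f'pics/{n}12b.png',cv2.resize(i,None,fx=s,fy=s,interpolation=cv2.INTER_CUBIC))
E
python3 rod.py side12 scene12
```

```text
time_s: 17.08
tool_pos: [0.6296, 0.1583, 0.1317]
tool_rot: [179.9, -0.0, 92.8]
force: [-0.0, 0.4, -0.7]
grip_width: 0.0179
tip rel eye [ 8.69 28.06 17.86] grip rel eye [ 8.99 95.06 18.28] F [-0.02  0.42 -0.66] tq [ 0.05 -0.    0.02] w 0.017879349240935805
TCP goal [0.63 0.15 0.11] now [0.63 0.16 0.13] rot [ 0.15 -0.   -0.1 ]
shift before turning [-6.06 -1.54 19.81] turned first [-6.06 -1.5  19.82]
[629.67 159.27 132.21] [179.79  -0.03  92.87]
side12 46
 y slope deg -0.6167990944058466 y@-45 -2.1101664505995643  z slope -3.1924789608955133 z@-45 -3.067933769348393 xmin [-71.33 -69.58] xmax -18.848503878613215
scene12 49
 y slope deg 0.1426825107520378 y@-45 1.7895391466180528  z slope -0.797664454783123 z@-45 -3.4011661211351925 xmin [-69.74 -66.74] xmax -20.59162740005365
```

View pics/wrist12b.png

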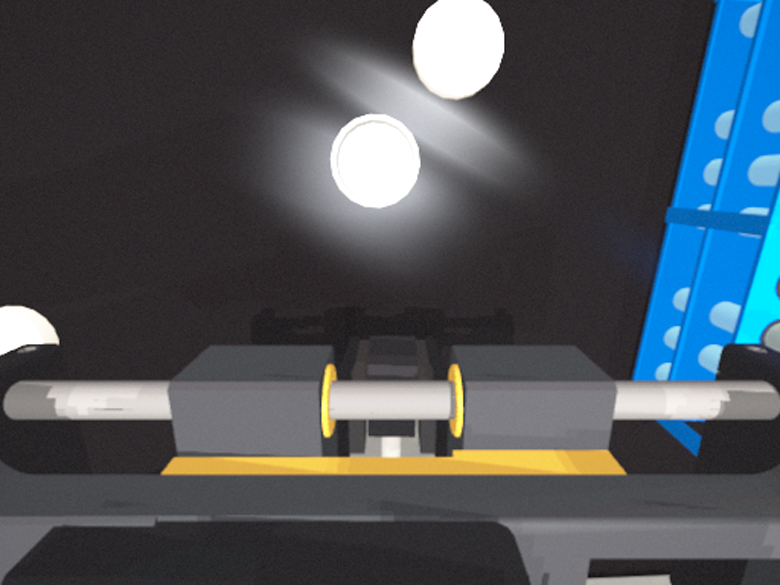

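View pics/side12b.png

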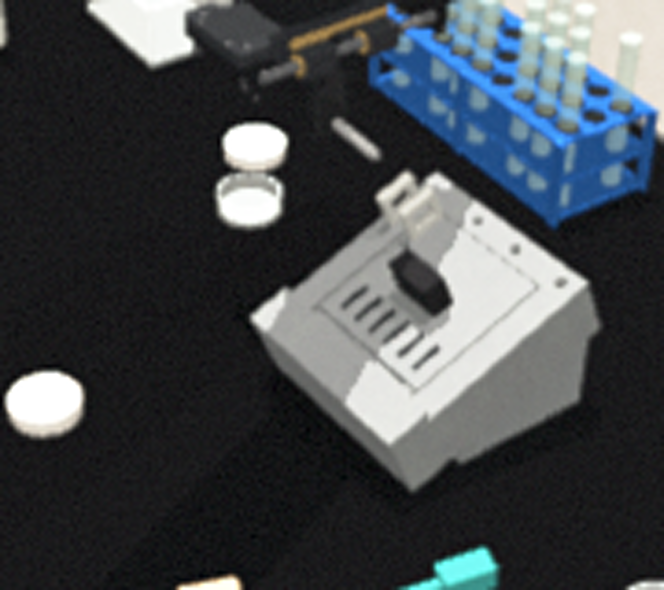

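View pics/scene12b.png

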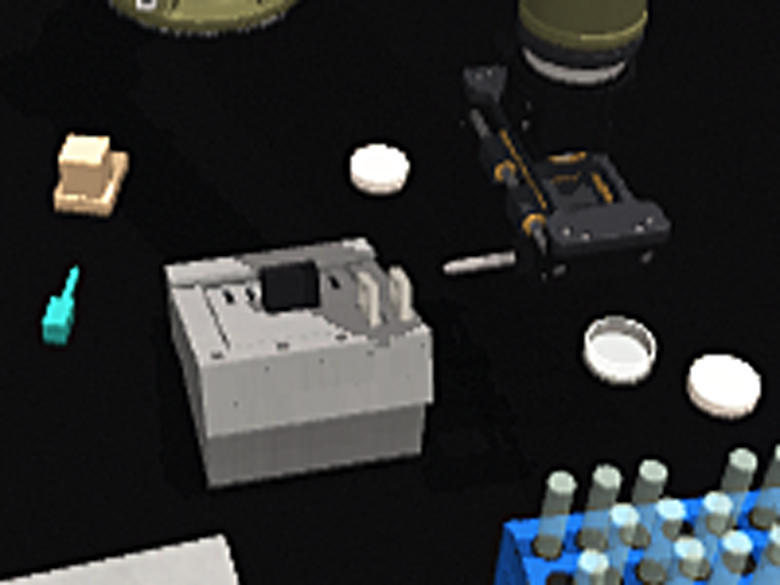

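Clear of the dishes and caps. The rod is level and points at the lugs. Go down to hole height.

```bash
python3 -m pendant '[{"rx":0,"ry":0,"rz":0,"tx":0,"ty":-1.5,"tz":10,"jaw":10},{"rx":0,"ry":0,"rz":0,"tx":0,"ty":0,"tz":9,"jaw":10},{"rx":0,"ry":0,"rz":0,"tx":0,"ty":0,"tz":0,"jaw":10},{"rx":0,"ry":0,"rz":0,"tx":0,"ty":0,"tz":0,"jaw":10},{"rx":0,"ry":0,"rz":0,"tx":0,"ty":0,"tz":0,"jaw":10}]'
python3 pg.py 10 1
python3 - <<'E'
from h import *
for n,b in (('side',(120,190,240,320)),('scene',(170,230,240,320))):
    c=shot(n,n+'13'); i=c['img'][b[0]:b[1],b[2]:b[3],::-1]; s=min(780/i.shape[1],590/i.shape[0])
    cv2.imwrite(f'pics/{n}13b.png',cv2.resize(i,None,fx=s,fy=s,interpolation=cv2.INTER_CUBIC))
E
python3 rod.py side13 scene13
```

```text
time_s: 17.65
tool_pos: [0.6268, 0.1592, 0.1107]
tool_rot: [-180.0, 0.0, 92.9]
force: [-0.2, -0.5, -0.9]
grip_width: 0.0178
tip rel eye [-1.6  29.17 -0.63] grip rel eye [-1.42 96.17 -0.17] F [-0.24 -0.48 -0.9 ] tq [ 0.07 -0.05 -0.03] w 0.01782082531566219
TCP goal [0.63 0.14 0.11] now [0.63 0.16 0.11] rot [-0.03  0.01  0.01]
shift before turning [-19.17   1.25  -2.19] turned first [-19.17   1.25  -2.19]
[627.16 159.32 111.24] [179.97  -0.01  92.9 ]
side13 43
 y slope deg 0.3647644170106838 y@-45 -2.4925259349638305  z slope -2.765303994914486 z@-45 -2.7460767731702918 xmin [-71.74 -69.99] xmax -20.106577848652517
scene13 49
 y slope deg 1.5327522037205334 y@-45 1.5781564166301716  z slope -2.2801644600802224 z@-45 -3.138905849039072 xmin [-70.19 -68.18] xmax -20.425917438318695
```

View pics/side13b.png

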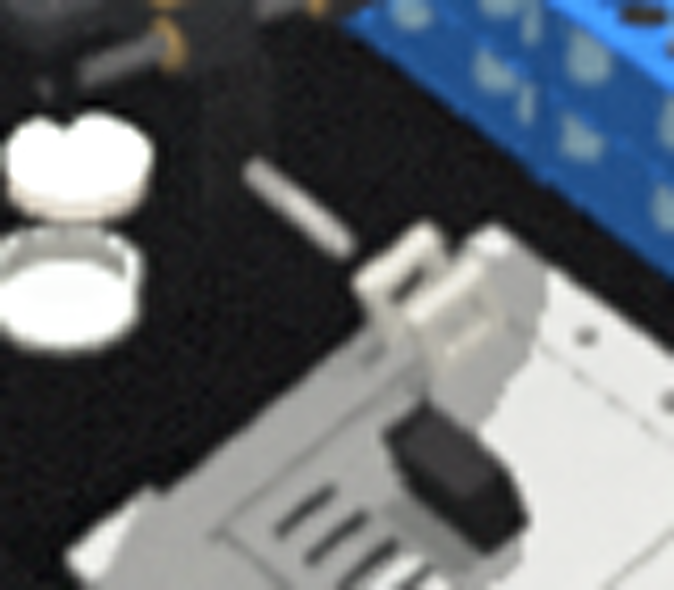

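View pics/scene13b.png

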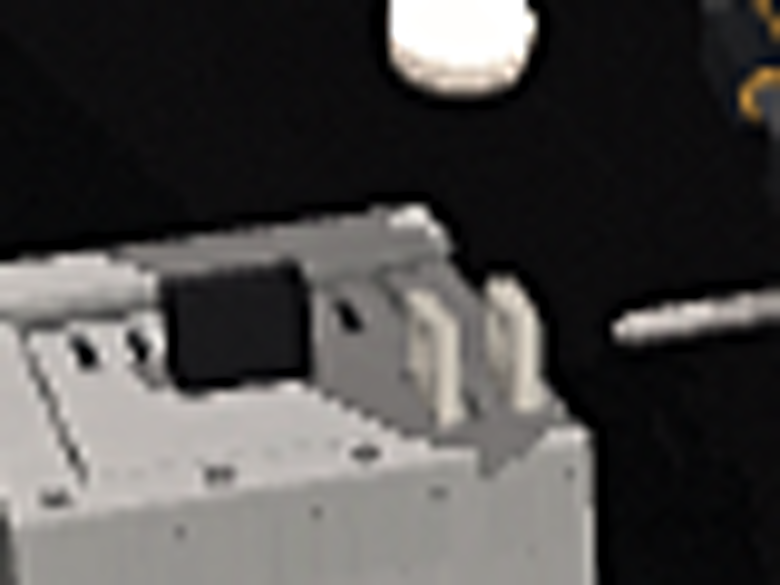

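The rod droops about 2° toward the tip. I'll level it with ry −2 and trim up and forward by about 1 mm. Then I'll check again right before the hole.

```bash
python3 -m pendant '[{"rx":0,"ry":-2,"rz":0,"tx":0,"ty":1.3,"tz":-0.7,"jaw":10},{"rx":0,"ry":0,"rz":0,"tx":-8,"ty":0,"tz":0.3,"jaw":10},{"rx":0,"ry":0,"rz":0,"tx":-8,"ty":0,"tz":0.3,"jaw":10},{"rx":0,"ry":0,"rz":0,"tx":0,"ty":0,"tz":0,"jaw":10},{"rx":0,"ry":0,"rz":0,"tx":0,"ty":0,"tz":0,"jaw":10},{"rx":0,"ry":0,"rz":0,"tx":0,"ty":0,"tz":0,"jaw":10}]'
python3 pg.py 0 0
python3 - <<'E'
from goal import *
for n,b in (('side',(120,190,240,320)),('scene',(170,230,240,320))):
    c=shot(n,n+'14'); i=c['img'][b[0]:b[1],b[2]:b[3],::-1]; s=min(780/i.shape[1],590/i.shape[0])
    i=cv2.resize(i,None,fx=s,fy=s,interpolation=cv2.INTER_CUBIC)
    ob,T,Rt=now(); L=(cloud(c)-T)@Rt*1000
    k=(L[...,0]<-18)&(L[...,0]>-90)&(abs(L[...,1])<16)&(abs(L[...,2])<20)&(c['img'].max(-1)>70)
    v,u=np.nonzero(k); vx,vy,x0,y0=cv2.fitLine(np.c_[u,v].astype(np.float32),cv2.DIST_HUBER,0,.01,.01).ravel()
    e=proj(c,S+Rs@np.array([.1107,.070,.023])); f=proj(c,S+Rs@np.array([.1107,.0475,.023]))
    print(n,'eye proj',e,f,'perp dist of eye from rod line px',(e[0]-x0)*-vy+(e[1]-y0)*vx, (f[0]-x0)*-vy+(f[1]-y0)*vx,'line',vx,vy)
    cv2.circle(i,(int((e[0]-b[2]+.5)*s),int((e[1]-b[0]+.5)*s)),4,(0,0,255),-1);cv2.circle(i,(int((f[0]-b[2]+.5)*s),int((f[1]-b[0]+.5)*s)),4,(0,255,0),-1)
    cv2.imwrite(f'pics/{n}14b.png',i)
E
python3 rod.py side14 scene14
```

```text
time_s: 18.25
tool_pos: [0.6291, 0.1426, 0.1117]
tool_rot: [180.0, 2.0, 92.8]
force: [-0.6, 0.9, -0.7]
grip_width: 0.0176
tip rel eye [ 1.01 12.49  2.06] grip rel eye [ 0.41 79.47  0.34] F [-0.62  0.94 -0.65] tq [ 0.07  0.02 -0.  ] w 0.01761107728791495
TCP goal [0.63 0.13 0.11] now [0.63 0.14 0.11] rot [ 0.01  1.98 -0.07]
shift before turning [-12.4   -0.24   0.27] turned first [-12.4   -0.25  -0.16]
side eye proj (np.float64(287.9547254925692), np.float64(152.96952863855597)) (np.float64(293.29927136065817), np.float64(157.0379488752559)) perp dist of eye from rod line px -0.42584198234414616 -0.7975727497431304 line 0.76095027 0.64881027
scene eye proj (np.float64(292.34448055828653), np.float64(204.72175175287794)) (np.float64(284.3638211315025), np.float64(205.88692981386777)) perp dist of eye from rod line px -0.11142399789558777 -0.37170035930559475 line 0.9843318 -0.17632605
[629.03 143.29 111.75] [179.99   1.98  92.89]
side14 118
 y slope deg 2.446623943198017 y@-45 -2.0401450462768134  z slope -1.3544349803023095 z@-45 -2.5767636825129667 xmin [-89.54 -89.18] xmax -19.451090420960234
scene14 112
 y slope deg -1.8157235592361256 y@-45 1.6803308069457386  z slope -2.379891813277786 z@-45 -3.0674468702602073 xmin [-89.47 -88.94] xmax -19.23937639952002
```

View pics/side14b.png

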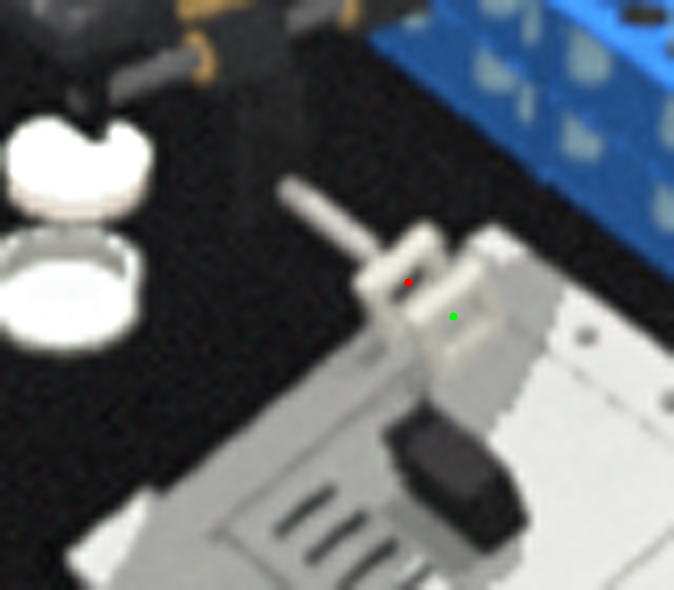

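View pics/scene14b.png

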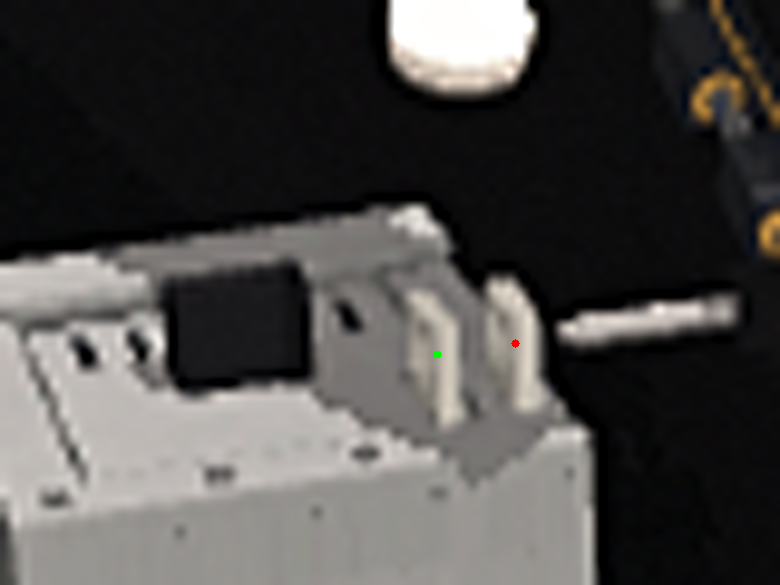

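Both views put the rod's line within about 1 px of both hole centres. Insert in stages, watching force.

```bash
python3 -m pendant '[{"rx":0,"ry":0,"rz":0,"tx":-6,"ty":0,"tz":0.2,"jaw":10},{"rx":0,"ry":0,"rz":0,"tx":-6,"ty":0,"tz":0.2,"jaw":10},{"rx":0,"ry":0,"rz":0,"tx":-6,"ty":0,"tz":0.2,"jaw":10},{"rx":0,"ry":0,"rz":0,"tx":-4,"ty":0,"tz":0.1,"jaw":10},{"rx":0,"ry":0,"rz":0,"tx":0,"ty":0,"tz":0,"jaw":10},{"rx":0,"ry":0,"rz":0,"tx":0,"ty":0,"tz":0,"jaw":10}]'
python3 pg.py -46 0
python3 - <<'E'
from goal import *
for n,b in (('side',(120,190,240,320)),('scene',(170,230,240,320))):
    c=shot(n,n+'15'); i=c['img'][b[0]:b[1],b[2]:b[3],::-1]; s=min(780/i.shape[1],590/i.shape[0])
    cv2.imwrite(f'pics/{n}15b.png',cv2.resize(i,None,fx=s,fy=s,interpolation=cv2.INTER_CUBIC))
E
```

```text
time_s: 18.85
tool_pos: [0.6302, 0.1207, 0.1117]
tool_rot: [180.0, 2.0, 92.8]
force: [0.2, 0.2, -1.1]
grip_width: 0.018
tip rel eye [ 1.05 -9.45  2.09] grip rel eye [ 0.42 57.53  0.35] F [ 0.17  0.23 -1.12] tq [0.05 0.01 0.01] w 0.017960579376632854
TCP goal [0.63 0.08 0.11] now [0.63 0.12 0.11] rot [ 0.    2.01 -0.06]
shift before turning [-36.44  -0.23   1.13] turned first [-36.46  -0.26  -0.15]
```

View pics/side15b.png

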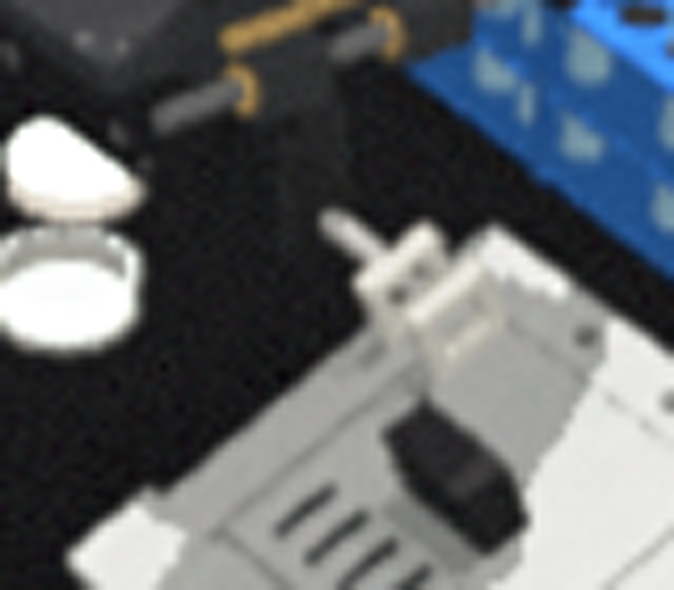

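View pics/scene15b.png

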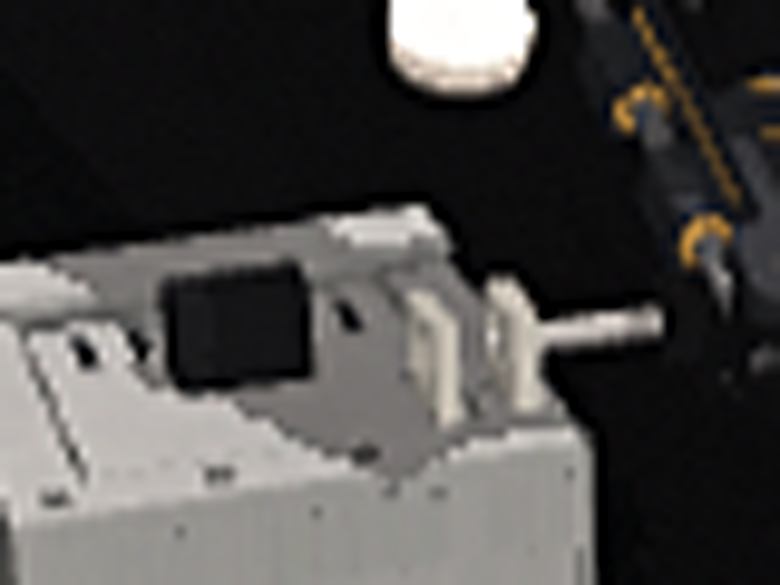

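The tip is inside the instrument's lug without contact: in the side view the rod is centred in the hole at (408,280). Continue.

```bash
python3 -m pendant '[{"rx":0,"ry":0,"rz":0,"tx":-5,"ty":0,"tz":0.2,"jaw":10},{"rx":0,"ry":0,"rz":0,"tx":-5,"ty":0,"tz":0.2,"jaw":10},{"rx":0,"ry":0,"rz":0,"tx":-5,"ty":0,"tz":0.2,"jaw":10},{"rx":0,"ry":0,"rz":0,"tx":-3,"ty":0,"tz":0.1,"jaw":10},{"rx":0,"ry":0,"rz":0,"tx":0,"ty":0,"tz":0,"jaw":10}]'
python3 -m pendant '[{"rx":0,"ry":0,"rz":0,"tx":-4,"ty":0,"tz":0.1,"jaw":10},{"rx":0,"ry":0,"rz":0,"tx":-4,"ty":0,"tz":0.1,"jaw":10},{"rx":0,"ry":0,"rz":0,"tx":-4,"ty":0,"tz":0.1,"jaw":10},{"rx":0,"ry":0,"rz":0,"tx":-2,"ty":0,"tz":0.1,"jaw":10},{"rx":0,"ry":0,"rz":0,"tx":0,"ty":0,"tz":0,"jaw":10}]'
python3 pg.py -46 0
python3 - <<'E'
from goal import *
for n,b in (('side',(120,190,240,320)),('scene',(170,230,240,320))):
    c=shot(n,n+'16'); i=c['img'][b[0]:b[1],b[2]:b[3],::-1]; s=min(780/i.shape[1],590/i.shape[0])
    cv2.imwrite(f'pics/{n}16b.png',cv2.resize(i,None,fx=s,fy=s,interpolation=cv2.INTER_CUBIC))
E
```

```text
time_s: 19.37
tool_pos: [0.6313, 0.1015, 0.1117]
tool_rot: [180.0, 2.1, 92.8]
force: [-0.3, 0.5, 0.0]
grip_width: 0.0177
time_s: 19.78
tool_pos: [0.6319, 0.0883, 0.1118]
tool_rot: [180.0, 2.0, 92.8]
force: [-0.7, 0.1, -0.5]
grip_width: 0.0178
tip rel eye [  1.07 -41.89   2.14] grip rel eye [ 0.44 25.08  0.37] F [-0.72  0.12 -0.46] tq [ 0.08  0.03 -0.07] w 0.01776070394848161
TCP goal [0.63 0.08 0.11] now [0.63 0.09 0.11] rot [ 0.    2.03 -0.07]
shift before turning [-4.01 -0.26  0.02] turned first [-4.01 -0.27 -0.12]
```

View pics/side16b.png

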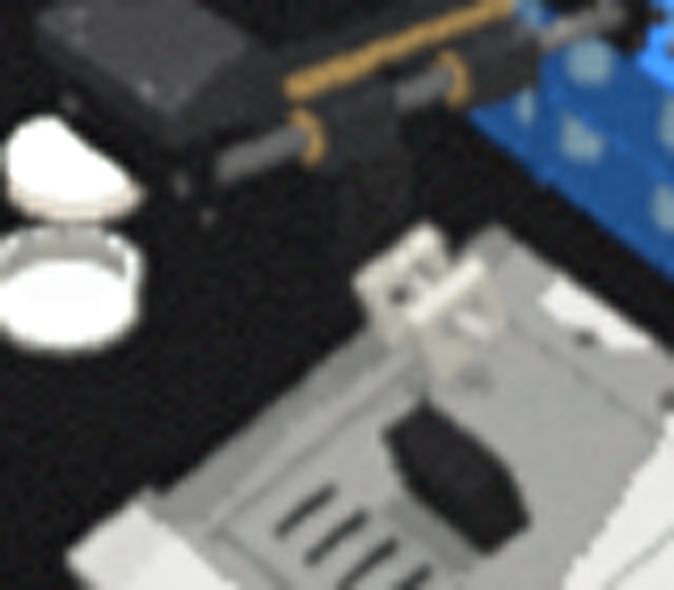

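View pics/scene16b.png

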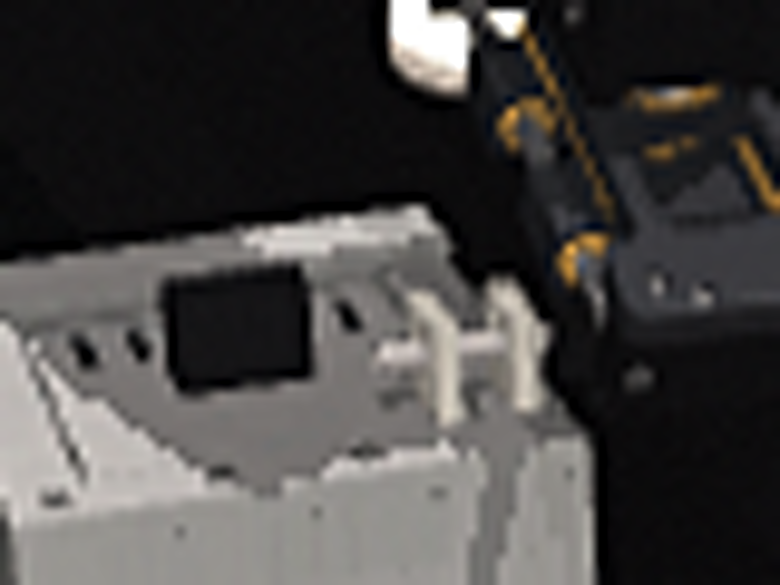

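The rod is through both lugs: its tip shows beyond the cover lug at scene crop (385,352). I'll push the last few mm until the grip touches.

```bash
python3 -m pendant '[{"rx":0,"ry":0,"rz":0,"tx":-2,"ty":0,"tz":0.1,"jaw":10},{"rx":0,"ry":0,"rz":0,"tx":-1.5,"ty":0,"tz":0,"jaw":10},{"rx":0,"ry":0,"rz":0,"tx":0,"ty":0,"tz":0,"jaw":10},{"rx":0,"ry":0,"rz":0,"tx":0,"ty":0,"tz":0,"jaw":10}]'
python3 pg.py -46 0
```

```text
time_s: 20.22
tool_pos: [0.6319, 0.0857, 0.1118]
tool_rot: [180.0, 2.0, 92.9]
force: [-0.6, 0.7, 0.0]
grip_width: 0.0177
tip rel eye [  1.05 -44.46   2.1 ] grip rel eye [ 0.36 22.51  0.38] F [-0.55  0.71  0.03] tq [ 0.11  0.05 -0.01] w 0.017677613350625503
TCP goal [0.63 0.08 0.11] now [0.63 0.09 0.11] rot [ 0.    2.01 -0.01]
shift before turning [-1.44 -0.2  -0.09] turned first [-1.44 -0.2  -0.14]
```

```bash
python3 -m pendant '[{"rx":0,"ry":0,"rz":0,"tx":-1,"ty":0,"tz":0,"jaw":10},{"rx":0,"ry":0,"rz":0,"tx":0,"ty":0,"tz":0,"jaw":10},{"rx":0,"ry":0,"rz":0,"tx":-0.8,"ty":0,"tz":0,"jaw":10},{"rx":0,"ry":0,"rz":0,"tx":0,"ty":0,"tz":0,"jaw":10},{"rx":0,"ry":0,"rz":0,"tx":0,"ty":0,"tz":0,"jaw":10}]'
python3 pg.py -46 0
```

```text
time_s: 20.63
tool_pos: [0.632, 0.084, 0.1118]
tool_rot: [180.0, 2.0, 92.9]
force: [-0.9, 0.3, -0.9]
grip_width: 0.0175
tip rel eye [  1.08 -46.19   2.14] grip rel eye [ 0.39 20.79  0.43] F [-0.87  0.28 -0.87] tq [ 0.08 -0.05  0.02] w 0.017498342126405077
TCP goal [0.63 0.08 0.11] now [0.63 0.08 0.11] rot [ 0.  2. -0.]
shift before turning [ 0.28 -0.2  -0.09] turned first [ 0.28 -0.2  -0.08]
```

```bash
python3 -m pendant '[{"rx":0,"ry":0,"rz":0,"tx":-0.8,"ty":0,"tz":0,"jaw":10},{"rx":0,"ry":0,"rz":0,"tx":0,"ty":0,"tz":0,"jaw":10},{"rx":0,"ry":0,"rz":0,"tx":-0.8,"ty":0,"tz":0,"jaw":10},{"rx":0,"ry":0,"rz":0,"tx":0,"ty":0,"tz":0,"jaw":10},{"rx":0,"ry":0,"rz":0,"tx":0,"ty":0,"tz":0,"jaw":10}]'
python3 pg.py -46 0
python3 - <<'E'
from goal import *
for n,b in (('side',(120,190,240,320)),('scene',(170,230,240,320))):
    c=shot(n,n+'17'); i=c['img'][b[0]:b[1],b[2]:b[3],::-1]; s=min(780/i.shape[1],590/i.shape[0])
    cv2.imwrite(f'pics/{n}17b.png',cv2.resize(i,None,fx=s,fy=s,interpolation=cv2.INTER_CUBIC))
E
```

```text
time_s: 21.05
tool_pos: [0.6321, 0.0833, 0.1119]
tool_rot: [180.0, 1.9, 92.9]
force: [0.0, 2.1, -0.2]
grip_width: 0.0176
tip rel eye [  1.12 -46.88   2.12] grip rel eye [ 0.42 20.1   0.49] F [ 0.04  2.07 -0.17] tq [0.52 0.02 0.05] w 0.01756067544988224
TCP goal [0.63 0.08 0.11] now [0.63 0.08 0.11] rot [0.01 1.95 0.04]
shift before turning [ 0.97 -0.2  -0.05] turned first [ 0.97 -0.2  -0.01]
```

View pics/scene17b.png

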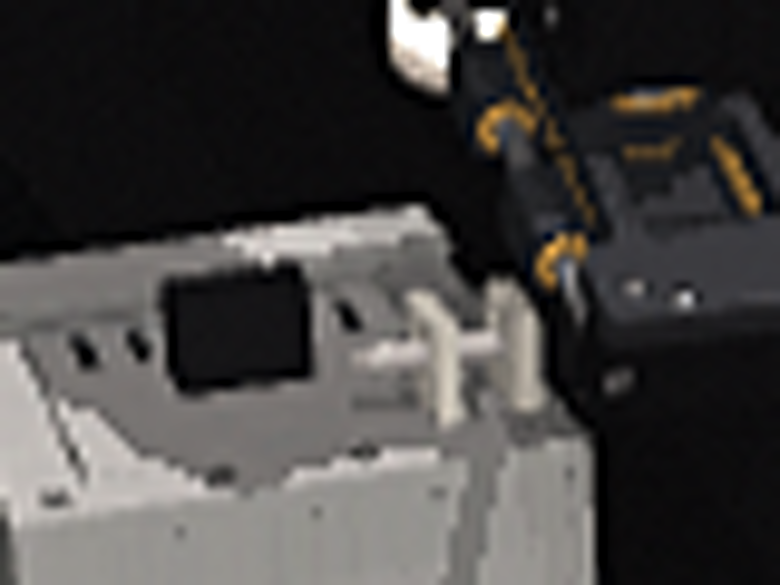

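View pics/side17b.png

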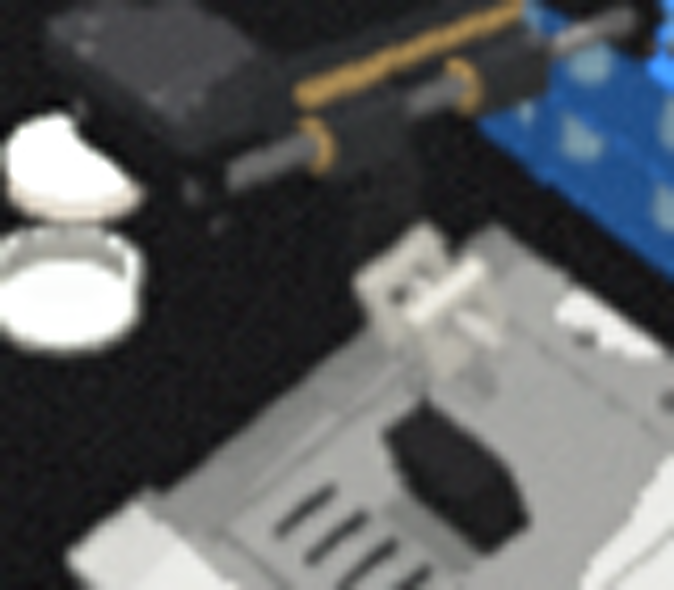

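The grip is up against the lug (2 N). I'll lower it until the rod settles in the holes, then let go.

```bash
python3 -m pendant '[{"rx":0,"ry":0,"rz":0,"tx":0.4,"ty":0,"tz":1,"jaw":10},{"rx":0,"ry":0,"rz":0,"tx":0,"ty":0,"tz":1,"jaw":10},{"rx":0,"ry":0,"rz":0,"tx":0,"ty":0,"tz":0,"jaw":10},{"rx":0,"ry":0,"rz":0,"tx":0,"ty":0,"tz":0,"jaw":10}]'
```

```text
time_s: 21.48
tool_pos: [0.6323, 0.0832, 0.11]
tool_rot: [180.0, 2.0, 92.9]
force: [0.9, 4.1, -0.8]
grip_width: 0.0176
```

```bash
python3 -m pendant '[{"rx":0,"ry":0,"rz":0,"tx":0,"ty":0,"tz":1,"jaw":10},{"rx":0,"ry":0,"rz":0,"tx":0,"ty":0,"tz":0.5,"jaw":10},{"rx":0,"ry":0,"rz":0,"tx":0,"ty":0,"tz":0,"jaw":10},{"rx":0,"ry":0,"rz":0,"tx":0,"ty":0,"tz":0,"jaw":10}]'
```

```text
time_s: 21.82
tool_pos: [0.6322, 0.0832, 0.1085]
tool_rot: [180.0, 2.0, 92.9]
force: [0.8, 4.8, 1.0]
grip_width: 0.0174
```

```bash
python3 -m pendant '[{"rx":0,"ry":0,"rz":0,"tx":0,"ty":0,"tz":0,"jaw":19},{"rx":0,"ry":0,"rz":0,"tx":0,"ty":0,"tz":0,"jaw":21},{"rx":0,"ry":0,"rz":0,"tx":0,"ty":0,"tz":0,"jaw":24},{"rx":0,"ry":0,"rz":0,"tx":0,"ty":0,"tz":0,"jaw":28},{"rx":0,"ry":0,"rz":0,"tx":0,"ty":0,"tz":0,"jaw":32},{"rx":0,"ry":0,"rz":0,"tx":0,"ty":0,"tz":0,"jaw":32}]'
python3 - <<'E'
from goal import *
for n,b in (('side',(120,190,240,320)),('scene',(170,230,240,320)),('wrist',(0,384,0,512))):
    c=shot(n,n+'18'); i=c['img'][b[0]:b[1],b[2]:b[3],::-1]; s=min(780/i.shape[1],590/i.shape[0])
    cv2.imwrite(f'pics/{n}18b.png',cv2.resize(i,None,fx=s,fy=s,interpolation=cv2.INTER_CUBIC))
E
```

```text
time_s: 22.32
tool_pos: [0.6321, 0.082, 0.1083]
tool_rot: [-180.0, 2.0, 92.9]
force: [-0.0, -0.2, -0.0]
grip_width: 0.0304
```

View pics/scene18b.png

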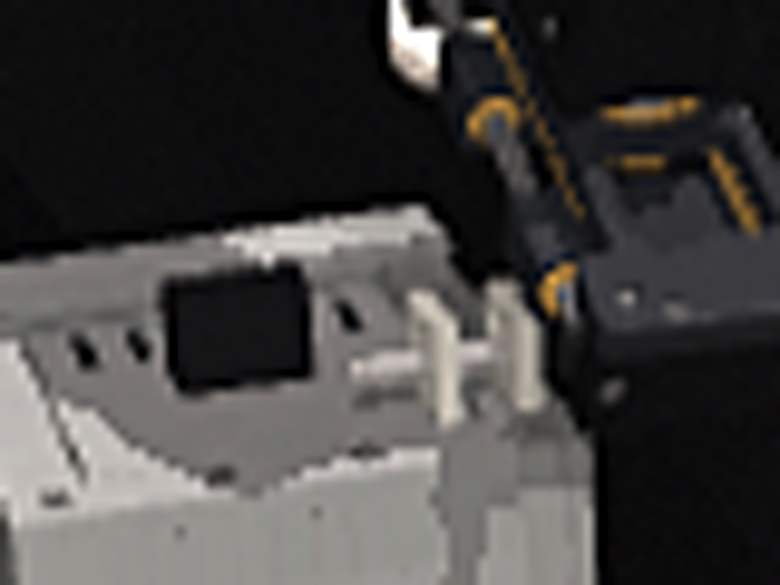

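View pics/wrist18b.png

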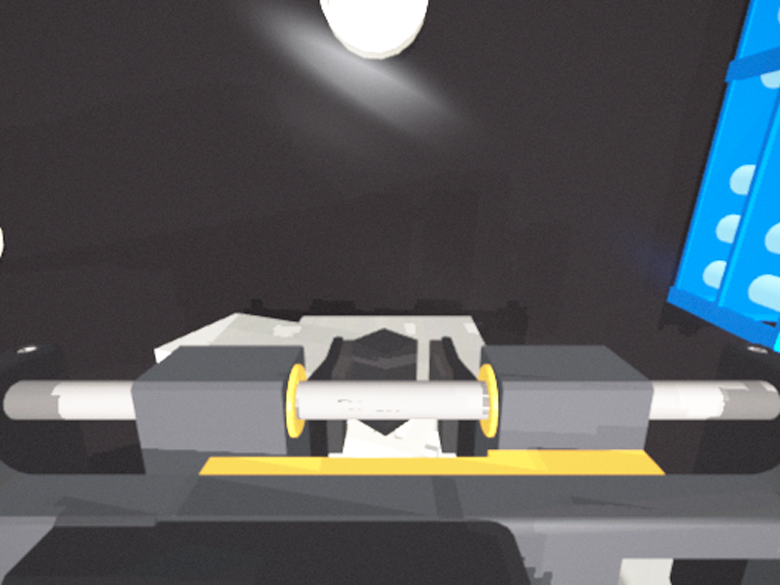

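The pin rolled about its own axis when let go, which doesn't matter. It still lies in the lugs. Open wider and lift clear.

```bash
python3 -m pendant '[{"rx":0,"ry":0,"rz":0,"tx":0,"ty":0,"tz":0,"jaw":42},{"rx":0,"ry":0,"rz":0,"tx":0,"ty":0,"tz":0,"jaw":50},{"rx":0,"ry":0,"rz":0,"tx":0,"ty":0,"tz":0,"jaw":50},{"rx":0,"ry":0,"rz":0,"tx":0,"ty":0,"tz":-5,"jaw":50},{"rx":0,"ry":0,"rz":0,"tx":0,"ty":0,"tz":-15,"jaw":50},{"rx":0,"ry":0,"rz":0,"tx":0,"ty":0,"tz":-30,"jaw":50},{"rx":0,"ry":0,"rz":0,"tx":0,"ty":0,"tz":-40,"jaw":50},{"rx":0,"ry":0,"rz":0,"tx":0,"ty":0,"tz":-40,"jaw":50},{"rx":0,"ry":2,"rz":0,"tx":-30,"ty":0,"tz":-20,"jaw":50},{"rx":0,"ry":0,"rz":0,"tx":-40,"ty":0,"tz":0,"jaw":50},{"rx":0,"ry":0,"rz":0,"tx":-40,"ty":0,"tz":0,"jaw":50},{"rx":0,"ry":0,"rz":0,"tx":0,"ty":0,"tz":0,"jaw":50},{"rx":0,"ry":0,"rz":0,"tx":0,"ty":0,"tz":0,"jaw":50}]'
python3 shut.py w19
python3 - <<'E'
from goal import *
for n,b in (('side',(120,190,240,320)),('scene',(170,230,240,320))):
    c=shot(n,n+'19'); i=c['img'][b[0]:b[1],b[2]:b[3],::-1]; s=min(780/i.shape[1],590/i.shape[0])
    cv2.imwrite(f'pics/{n}19b.png',cv2.resize(i,None,fx=s,fy=s,interpolation=cv2.INTER_CUBIC))
EYE=np.array([.1107,.07,.023])
for t in ('w19','side19','scene19'):
    c=load(t); P=cloud(c); L=((P-S)@Rs-EYE)*1000; x,y,z=np.moveaxis(L,-1,0); mx=c['img'].max(-1)
    k=(y>4.5)&(y<45)&(abs(x)<20)&(z>-25)&(z<20)&(mx<90); 
    if k.sum()>5: print(t,'grip',k.sum(),'lo/hi',np.percentile(L[k],[3,97],axis=0).ravel())
    k=(y<-27)&(y>-60)&(abs(x)<10)&(abs(z)<9)
    if k.sum()>3: print(t,'rod',k.sum(),np.median(L[k],0),'ymin',np.percentile(y[k],[0,5]))
E
```

```text
time_s: 23.55
tool_pos: [0.6374, -0.0263, 0.2599]
tool_rot: [180.0, 0.1, 92.5]
force: [0.0, 0.9, -0.6]
grip_width: 0.0501
cover low 712 8.134954131123703
cover high 1022 7.963075140821044
wall L 611 8.037062721353067
wall R 445 7.977342620616246
ledge 491 16.04364007750339
top wall 537 8.049514809043602
case lug 246 [110.86  69.93  36.56] [ 96.51  66.06  33.9  125.02  73.96  37.94]
cover lug 218 [112.2   47.62  36.41] [ 97.08  43.66  33.4  125.78  50.64  37.86]
w19 grip 741 lo/hi [-14.92   9.19  -6.74   6.97  37.18   8.6 ]
w19 rod 114 [ -2.49 -36.    -0.34] ymin [-45.3  -44.03]
side19 grip 51 lo/hi [-15.96  13.11   0.41   0.05  37.1    8.96]
side19 rod 21 [ -5.2  -36.59  -1.28] ymin [-47.17 -45.72]
scene19 grip 72 lo/hi [-0.91  8.46 -7.26  8.17 36.56  8.8 ]
scene19 rod 20 [ -1.98 -36.65  -1.62] ymin [-45.53 -45.49]
```

View pics/w19b.png

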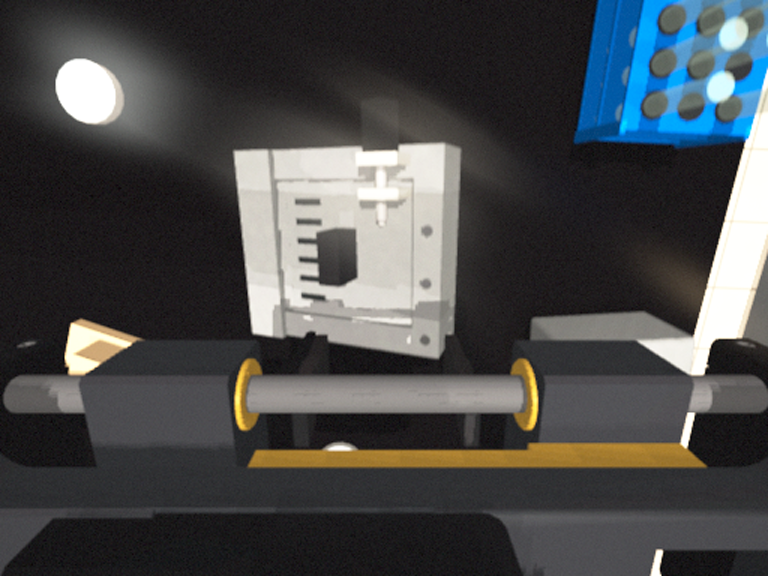

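View pics/side19b.png

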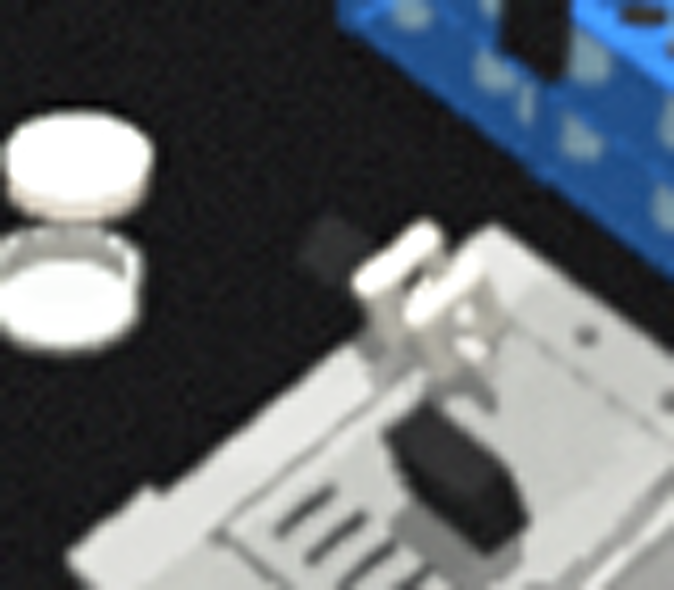

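View pics/scene19b.png

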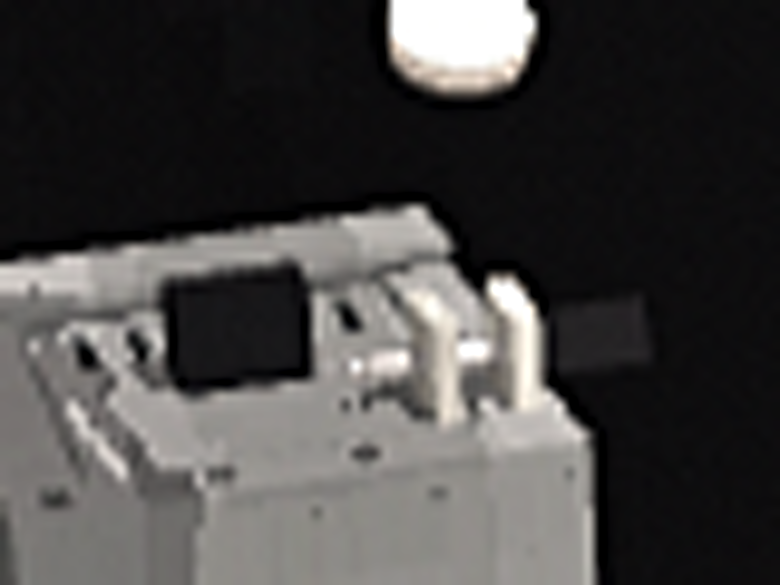

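Everything is in place: the cover is flush within 0.1 mm of the walls, the pin tip is about 45 mm past the instrument's lug, the grip is against it, and the dishes and caps are unmoved. Handing in.

```bash
python3 - <<'E'
from h import *
s0=load('side0');s1=load('side19')
for n,(u,v) in {'dish_a':(359,269),'cap_b':(192,209),'clamp':(233,277),'carton':(426,299),'cap_a':(249,140),'dish_b':(247,154)}.items():
    a=s0['img'][v-12:v+12,u-14:u+14].astype(int); b=s1['img'][v-12:v+12,u-14:u+14].astype(int); print(n,abs(a-b).mean().round(1))
print(env.get_obs()['joint_velocities'].round(2)); print(env.sign_off())
E
```

```text
dish_a 1.3
cap_b 1.9
clamp 5.6
carton 0.3
cap_a 2.1
dish_b 2.0
[-0.65  0.03 -0.54 -0.01  0.21 -0.13  0.05]
the job is handed in; nothing more can be done
None
```

The instrument is closed and pinned, and I handed the job in at about 24 s of the 69 s. `env.sign_off()` gave no verdict.

**What I did**
- **Cover:** I took it by its black grip and put the lip under the ledge with the cover tilted 14°. I then swung it shut about the lip and pressed until contact, about 7 N.
- **Pin:** I took the black-gripped pin from its stand and slid it through both lugs from the left. It went in almost without contact until the grip met the instrument's lug at about 2 N. I then let go and backed clear.

**Last checks**
- **Cover flush:** the low and high ends read 8.1 and 8.0 mm over the seat, against 8.0 mm for the walls. The two lugs line up within about 1.3 mm along the slope.
- **Pin through:** the tip is about 45–47 mm past the middle of the instrument's lug (at least 36 mm needed). The grip's near face is roughly at the lug.
- **Bystanders:** comparing the first and last side pictures, five of the six show almost no change. The clamp patch differed slightly more (5.6 against at most 2.1); I put that down to shadow, but I did not measure its position again.

**What disagreed**
- **Pin angle:** the pin drooped about 2° in the grasp, which I levelled before inserting. It then rolled about its own axis when released.
- **Rod position:** in the last check the side camera put the rod about 3 mm further down the slope than the other two views. That is more than the 2 mm calibration error but well inside the 12 mm allowed.

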